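# Turn the hanger carousel to its empty hook and hang a pipe hanger on it

## Robot

A 7-joint arm with a two-finger parallel gripper is mounted at the origin on the work surface. World frame = base frame: x ahead of the robot, y to its left, z up, the work surface at z = 0. Lengths are in m, angles in rad, forces in N, time in s.
With the tool pointing down it reaches from about 0.425 to 1.025 m from the base axis. Payload 9.4 kg.
Tool frame: the origin (TCP) lies between the finger pads; the fingertips stand 25 mm ahead of it and the grasp point (between the pads) lies 6 mm ahead of it; y points along the fingers, x is the direction in which the jaws open and shut, and the axes are right-handed (so a half turn about y gives the same grasp; the last joint's range is limited). The gripper opens to 93 mm and grips with 3 to 60 N. Pads are 15 mm wide; open, the fingers measure 128 mm over their backs; the gripper's body (75 mm by 188 mm) begins 65 mm behind the grasp point.
Start: joints at [-1.373, 0.599, -0.003, 1.599, 0.002, 0.943, -0.08], TCP at [0.197, 0.698, 0.204] pointing down, gripper open.
Joint ranges: [-2.57, 2.57], [-0.35, 1.97], [-1.29, 1.29], [0.11, 2.56], [-1.05, 4.19], [0.11, 1.86], [-2.63, 2.63]. Speed limits (rad/s): [2.22, 2.22, 3.01, 3.01, 3.14, 3.14, 3.14].

## Interface

Orientations are given as a rotation vector (axis times angle).
In Python, from station import status, cams, ctrl gives the robot as it stands. The module is installed in compiled form; this text tells all that it offers.
- The arm moves only by the tool send_rows, never from a script. Its argument "motion" is text: rows parted by semicolons, each of 7 numbers parted by spaces: the turn, a rotation vector about the world's x, y, z in rad, then the shift along the world's x, y, z in mm, then the opening, from 0 (shut) to 1 (fully open). In form: ax ay az tx ty tz grip; .... A call has 1 to 20 rows; each row is the pose to reach, as a shift and turn from the pose commanded when the call began; what a row does not reach only later rows make up. A row lasts 1/12 s, in which the tool goes at most 41.7 mm and 7.16 degrees, less where a joint would pass 70% of its speed; a pose out of reach is approached as far as the arm can. A call with a gripper value outside its range is refused whole. The fingers move at their own pace and stop on an object; "force" is the grip in N (left out, the last holds). Time passes only in rows, so rows that repeat a pose let the fingers close. It gives the time, the measured TCP pose, the force and the opening at its end, in the units of the state.
- status.observe(): the state, without advancing time (a new reading comes with each control period).
- cams.grab_frame(name): name is "scene" or "top"; returns (picture, depth): 480x640x3 uint8, blue, green, red; 480x640 float32, m along the optical axis (not along the pixel's ray), 0 where there is no reading.
- cams.calibration(name): a dict with "camera_matrix" (3x3 intrinsics, pixels), "k1" (the pictures are not rectified: a ray, as slopes to the right and down, at radius r is drawn at 1 + k1 r^2 times it, then the intrinsics apply), "rvec" (rotation vector, rad) and "tvec" (3), from world to camera coordinates, as OpenCV has them. Camera axes: x right, y down, z forward; pixel columns grow to the right and rows downward; lengths in m; the calibration is good to about 2 mm. A picture is of the moment at which its call begins. calibration takes no time and is no camera call.
- ctrl.close_job(): hands the job in, once; it reports no verdict.
The state is a dict: "t": time; "joint_positions": joint angles; "qd": joint speeds; "effort": joint torques, N m; "tool_pos": TCP position; "tcp_rot": TCP orientation; "wrist_force": force on the tool from outside, world axes, zero at the start; "moment": the same for the moment, N m; "opening": finger opening in m.
Only numpy, scipy, OpenCV 4.12 (cv2) and the standard library are available. Lean on these libraries where they do the work, as an engineer would, in place of code of your own. Each camera call takes 0.05 s, during which the arm holds its last target.

## Task

Turn the carousel by its upright handle pin until the empty hook stands over the pointer bar on its foot. Then take the steel pipe hanger out of the wooden holder, set its ring gently down on that hook without forcing or dropping it, and push it with the stiff sliding disc on the hook fully home to the disc's stop, leaving the hanger hanging there. Do not knock off the other hung hangers or disturb the loose parts on the bench.

Things in the scene. Friction and masses are not known exactly. Their poses are not given: they have to be found in the camera images.
- axis (a point): Point on the carousel's vertical axis at the nominal hook height (110 mm above the bench). Grey hub (radius 34 mm) on a round dark foot (radius 100 mm, 12 mm high); four level steel hooks 90 degrees apart, three hold a hanger, one is empty. The frame turns with the carousel, -x points along the empty hook.
- rotor: The turning part of the carousel with hub, hooks, handle pin and disc; origin on the axis at bench height, -x along the empty hook. It turns both ways as far as needed against a steady friction of about 0.35 N m (6.5 N at the handle) and stays where it is left.
- handle (a point): Where to grip the carousel's upright round steel handle pin (diameter 14 mm), 55 mm from the axis, opposite the empty hook: 195 mm above the bench; the pin's top is 15 mm higher. The hung hangers end at 165 mm above the bench, below it. The gripped pin can be dragged round the axis and turns between the fingers.
- hook (a point): Nominal outer end of the empty hook, 165 mm from the axis, 110 mm high, at the arm's centre line; -x outward along the hook, z up. Level bar of diameter 10 mm; upturned end of the same bar 160 mm from the axis, its top 12 mm above the centre line. The hook is clamped by hand 12 mm below to 12 mm above this point; this pose does not show it: lower the hanger until touch is felt.
- pointer (a point): On top of the flat aluminium pointer bar (18 mm wide) that sticks out from the carousel's fixed foot, 165 mm from the axis, 6 mm above the bench; -x points outward along the bar. The empty hook is to stand over it.
- keeper (a joint): Position (m) of the black disc (radius 8, thickness 6 mm) that slides on the empty hook: 0 = outer face 115 mm from the carousel axis, 0.025 = home at a rigid stop, outer face 90 mm from the axis. Starts near 0. Steady friction of about 4 N; it stays where it is left. The ring bears on it only while it rests on the arm; 3 mm higher it passes over.
- hanger_mid (a point): The loose steel pipe hanger (110 to 225 g) in the wooden holder, half-way up its 116 mm. x: the ring's axis, z: up the stem. Ring: flat band 10 mm wide (along x), 5 mm thick, inner diameter 56 mm, centre 20 mm below this point. Square stem 12 x 12 mm, 13 to 58 mm above this point, gripped from above. Hung, the ring's upper inside rests on the arm, its axis along the hook.
- hanger: The same hanger; origin under its flat solid foot (26 x 12 x 6 mm), which makes it hang stem up. Both sides of it are alike.
- holder: Fixed wooden block 110 x 60 mm, 34 mm high, origin under its centre, with a slot 74 x 13 mm and 22 mm deep, long along its y, in which the hanger stands. Lift the hanger straight up at least 25 mm to clear it.
- hung1: A hanger of the same kind already hanging on one of the other hooks, its ring centre 96 mm from the axis; origin under its foot, about 49 mm above the bench. It must stay on its hook.
- hung2: A hanger of the same kind already hanging on one of the other hooks, its ring centre 96 mm from the axis; origin under its foot, about 49 mm above the bench. It must stay on its hook.
- hung3: A hanger of the same kind already hanging on one of the other hooks, its ring centre 96 mm from the axis; origin under its foot, about 49 mm above the bench. It must stay on its hook.
- union_nut: Black plastic ring nut lying on the bench, diameter 68 mm, 26 mm high; origin under its centre. To be left alone.
- castor_a: Castor wheel standing with its 70 x 60 mm plate down, 79 mm high; origin under the plate. To be left alone.
- elbow: Black pipe elbow, 81 mm high, origin under its upright end, the other end level along its x for 58 mm. To be left alone.
There are look-alikes about, which are no part of the job. What is shaped like the hanger but blue is not meant.

How it is judged:
On the way, in this order (a step that is already met when the one before it is completed fails the run):
1. the empty hook stands over the pointer (within 18 mm at its end), before the hanger touches the carousel (horizontal distance between hook and pointer below 0.018 m and contact force between hanger and rotor below 0.05 N), for 0.2 s.
2. the hanger rests on the hook and the sliding disc has been pushed home (contact force between hanger and rotor above 0.4 N and value of joint keeper above 0.022 m), for 0.2 s.
At the end, for the whole second after the job is handed in: Empty hook over the pointer (end within 22 mm), disc pushed over 22 of its 25 mm, the released hanger at rest on that hook: upright within 0.25 rad, square to the hook within 0.35 rad, its middle 87 to 103 mm from the carousel axis, within 15 mm sideways and 25 mm of hook height (all of step 2 and horizontal distance between hook and pointer below 0.022 m and angle between hanger_mid's own z axis and vertical below 0.25 rad and angle between the x axis of hanger and the x axis of rotor, either way round below 0.35 rad and x of hanger_mid in the frame of hook between 0.062 and 0.078 m and y of hanger_mid in the frame of hook between -0.015 and 0.015 m and z of hanger_mid in the frame of hook between -0.025 and 0.025 m and linear speed of hanger below 0.03 m/s); the robot touches nothing.
It fails at once if the hanger is pressed on the carousel with more than 24 N (contact force between hanger and rotor above 24 N).
It fails at once if the hanger is dropped: falling faster than 0.18 m/s out of the fingers (contact force between hanger and the fingers below 0.1 N and linear speed of hanger above 0.18 m/s).
It fails at once if a hung hanger is knocked off (height (world z) of any of hung1, hung2, hung3 below 0.035 m).
It fails at once if a loose part on the bench is shifted by more than 30 mm (distance of any of union_nut, castor_a, elbow from where it was at the start of the episode above 0.03 m).
It also fails if it takes over 72 s, if anything falls off the work surface, if the arm or the gripper's body presses on something with over 40 N, if the wrist force passes 120 N, or if a joint passes its speed limit or range.

## Working session

There is one attempt and no reset: what is moved stays moved. The work goes in short steps, Python scripts to look and compute and a tool call to move; the robot and the scene stay as the last step left them, time stands still between calls to the robot, and variables do not carry over. Pictures are saved under pics/ and viewed, and the job is handed in when it is done.

Besides the shell and the picture viewer there is one more tool, called as name(argument=value, ...), one argument or row to a line, values as JSON. send_rows: Moves the arm, as the interface text tells. Its arguments: {"type":"object","properties":{"motion":{"type":"string"},"force":{"type":"number"}},"required":["motion"]}

```bash
mkdir -p pics
cat > h.py <<'E'
import numpy as np,cv2
from station import status,cams,ctrl
def cal(n):
    c=cams.calibration(n);R=cv2.Rodrigues(np.array(c['rvec'],float))[0];return np.array(c['camera_matrix'],float),float(c['k1']),R,np.array(c['tvec'],float).ravel()
def ray(n,u,v):
    K,k1,R,t=cal(n)
    d=np.array([[[u,v]]],float)
    p=cv2.undistortPointsIter(d,K,np.array([k1,0,0,0.]),None,None,(3,50,1e-10)).ravel()
    return R,t,np.array([p[0],p[1],1.])
def atdepth(n,u,v,z):
    R,t,r=ray(n,u,v);return R.T@(r*z-t)
def atz(n,u,v,z):
    R,t,r=ray(n,u,v);c=-R.T@t;d=R.T@r;return c+d*(z-c[2])/d[2]
def proj(n,P):
    K,k1,R,t=cal(n)
    return cv2.projectPoints(np.atleast_2d(np.array(P,float)),cv2.Rodrigues(R)[0],t,K,np.array([k1,0,0,0.]))[0].reshape(-1,2)
def cloud(n,dep):
    K,k1,R,t=cal(n)
    v,u=np.mgrid[0:480,0:640]
    p=cv2.undistortPointsIter(np.stack([u,v],-1).reshape(-1,1,2).astype(float),K,np.array([k1,0,0,0.]),None,None,(3,50,1e-10)).reshape(480,640,2)
    c=np.dstack([p,np.ones((480,640))])*dep[...,None]
    return (c-t)@R
def crop(img,u0,v0,u1,v1,s,name):
    cv2.imwrite(name,cv2.resize(img[v0:v1,u0:u1],None,fx=s,fy=s,interpolation=cv2.INTER_CUBIC))
E
python3 - <<'E'
from h import *
print(status.observe())
for n in('scene','top'):
    p,d=cams.grab_frame(n);np.savez('f0_%s.npz'%n,p=p,d=d);cv2.imwrite('pics/0_%s.png'%n,p)
    K,k1,R,t=cal(n);print(n,K[0,0],k1,-R.T@t,R[2])
E
```

```text
{'t': 0.0, 'joint_positions': array([-1.37267579,  0.60011175, -0.0025266 ,  1.60010166,  0.00178102,
        0.94289853, -0.07979099]), 'qd': array([ 1.22914249e-03,  9.69098633e-04,  4.50482712e-05, -7.96360448e-04,
       -7.74567760e-04,  2.19448377e-03, -5.01151806e-04]), 'effort': array([-2.96187018e-04, -7.65062070e+01,  1.49807721e+00, -2.52342099e+01,
       -5.22247469e-02,  1.70872151e-02,  1.62752208e-04]), 'tool_pos': array([0.19663541, 0.6973106 , 0.20357996]), 'tcp_rot': array([-1.32779045, -1.0036501 ,  1.00552103]), 'wrist_force': array([-0.81850154, -0.32141871,  0.5582698 ]), 'moment': array([-0.01734033,  0.02883317,  0.04916024]), 'opening': 0.09288128461829985}
scene 561.9566957914583 -0.12503119318434966 [ 0.96953178 -0.43833184  1.02639252] [-0.38650203  0.42502538 -0.81851671]
top 443.3359121353495 0.03431558037822439 [0.44248961 0.02173082 0.95500905] [ 0.11000381  0.02365755 -0.99364958]
```

View pics/0_scene.png

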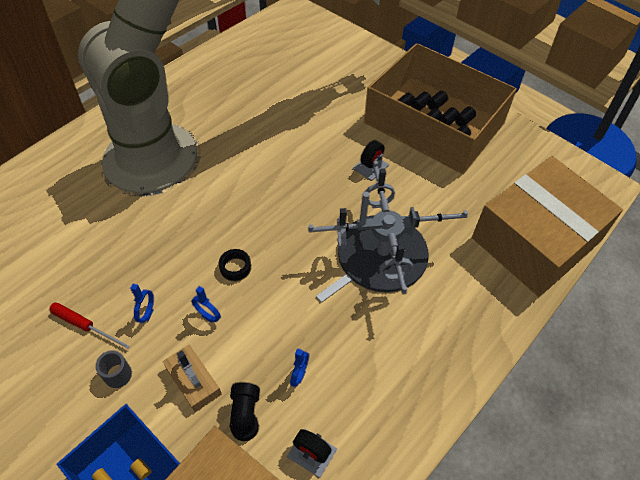

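View pics/0_top.png

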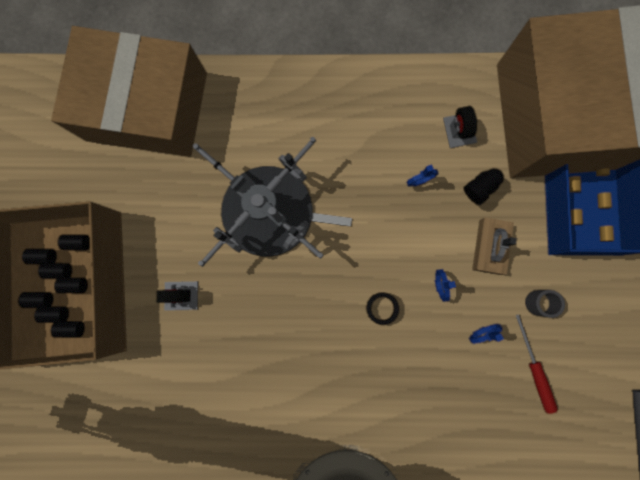

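```bash
python3 -c "
from h import *
s=status.observe();print(cv2.Rodrigues(s['tcp_rot'])[0])"
```

```text
[[ 2.71331503e-01 -2.50026078e-04 -9.62485923e-01]
 [ 9.62484934e-01 -1.38638687e-03  2.71331585e-01]
 [-1.40221782e-03 -9.99999008e-01 -1.35524100e-04]]
```

Run:
```python
from h import *
for n in('scene','top'):
    f=np.load('f0_%s.npz'%n);p,d=f['p'],f['d']
    if n=='scene':
        crop(p,290,130,490,330,4,'pics/1_sc.png'); crop(p,140,320,340,460,4,'pics/1_sh.png')
    else:
        crop(p,180,120,370,270,4,'pics/1_tc.png'); crop(p,440,190,560,290,6,'pics/1_th.png')
```

```text
(no output)
```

View pics/1_sc.png

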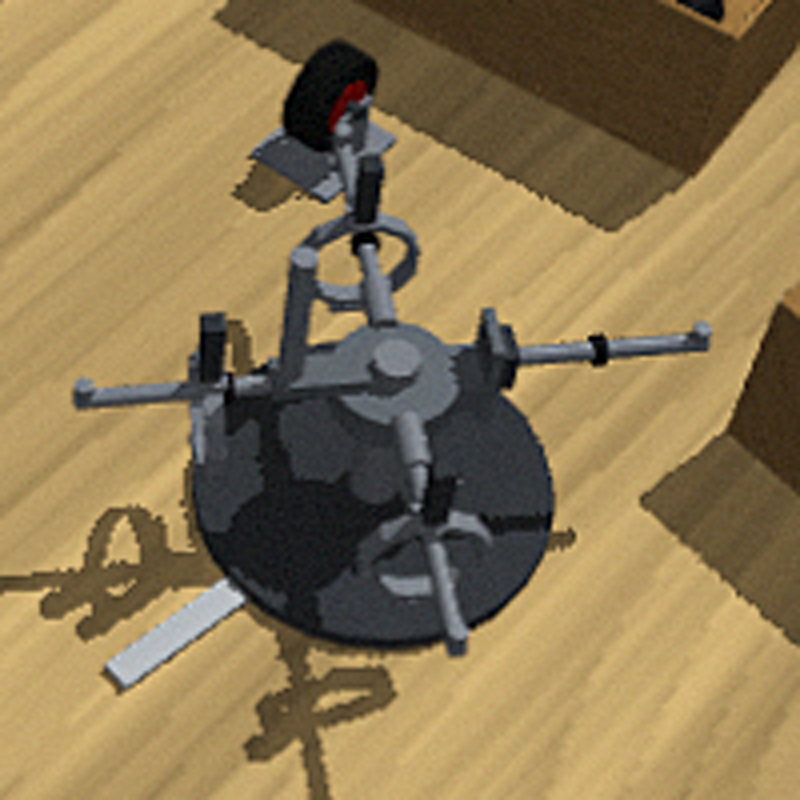

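View pics/1_tc.png

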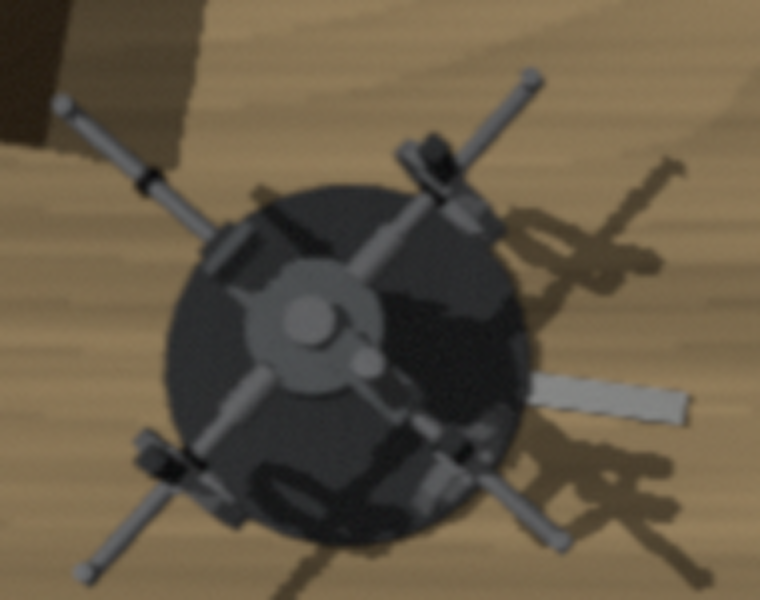

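View pics/1_th.png

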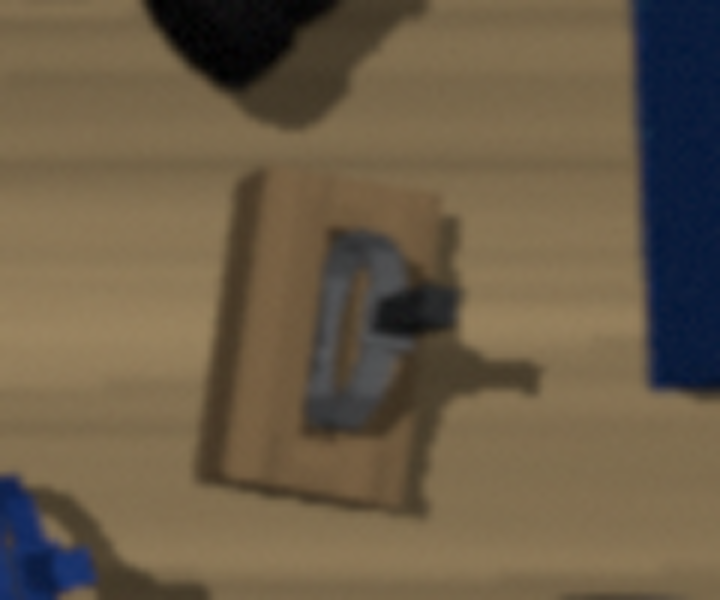

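View pics/1_sh.png

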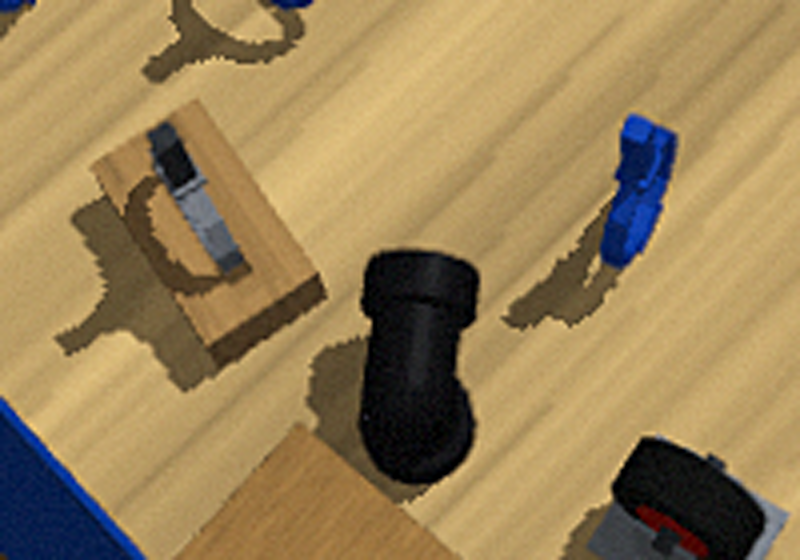

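Run:
```python
from h import *
C={}
for n in('scene','top'):
    f=np.load('f0_%s.npz'%n);C[n]=(f['p'],f['d'],cloud(n,f['d']))
p,d,c=C['top']
def q(u,v): return c[int(round(v)),int(round(u))].round(4)
# crop coords/4+(180,120)
for nm,(a,b) in dict(axis=(308,320),pin=(367,360),tipE=(62,103),tipTR=(530,75),tipLL=(86,573),tipLR=(560,543),ptr_end=(687,407),ptr_mid=(620,395),foot=(250,500),block=(228,250),disc=(148,182)).items():
    print(nm,q(180+a/4,120+b/4))
# pins refined via rays
print('pin',atz('top',180+367/4,120+362/4,.21),'axis?',atz('top',180+308/4,120+320/4,q(257,200)[2]))
E=atz('top',180+65/4,120+103/4,.122);print('tip',E)
for nm,(a,b) in dict(TR=(530,77),LL=(87,572),LR=(561,542)).items(): print(nm,atz('top',180+a/4,120+b/4,.122))
print('ptr end corners',atz('top',180+690/4,120+394/4,.006),atz('top',180+685/4,120+424/4,.006),atz('top',180+535/4,120+373/4,.006),atz('top',180+532/4,120+404/4,.006))
# foot circle from cloud
m=(abs(c[...,2]-.012)<.005)&(p.max(2)<75)
ys,xs=np.nonzero(m); P=c[m]; sel=(abs(P[:,0]-.5)<.2)&(abs(P[:,1]-.15)<.2);P=P[sel]
(cx,cy),r=cv2.minEnclosingCircle((P[:,:2]*1000).astype(np.float32));print('foot',cx,cy,r)
# holder top
m=(abs(c[...,2]-.034)<.004);m[:, :440]=0;m[:190]=0;m[290:]=0;m[:,540:]=0
P=c[m];print(len(P),cv2.minAreaRect((P[:,:2]*1000).astype(np.float32)))
for nm,(a,b) in dict(A=(243,175),B=(438,195),C=(222,475),D=(420,512)).items(): print(nm,atz('top',440+a/6,190+b/6,.034))
# stem top
print('stem',q(440+440/6,190+305/6),q(440+390/6,190+310/6),atz('top',440+437/6,190+308/6,.128))
```

```text
axis [0.6114 0.1738 0.1251]
pin [0.577  0.1322 0.2095]
tipE [0.7163 0.2938 0.1269]
tipTR [0.7331 0.0704 0.1202]
tipLL [0.4907 0.2749 0.1236]
tipLR [0.5051 0.0526 0.1241]
ptr_end [ 5.89e-01 -1.17e-02 -1.00e-04]
ptr_mid [0.5948 0.0253 0.0037]
foot [0.5361 0.2242 0.0129]
block [0.6428 0.2098 0.1393]
disc [0.6784 0.2533 0.1222]
pin [0.57601827 0.13256716 0.21      ] axis? [0.6114173  0.17381147 0.1251    ]
tip [0.71847322 0.29498426 0.122     ]
TR [0.73195915 0.06928413 0.122     ]
LL [0.4907683  0.27584153 0.122     ]
LR [0.50619437 0.05222736 0.122     ]
ptr end corners [ 0.59568897 -0.01258677  0.006     ] [ 0.57929986 -0.00991198  0.006     ] [0.606887   0.07142039 0.006     ] [0.58987933 0.07286624 0.006     ]
foot 498.0229797363281 142.33824157714844 216.1316680908203
1197 ((564.5401611328125, -299.97259521484375), (179.2440185546875, 89.57827758789062), 7.771775245666504)
A [ 0.59062788 -0.27682959  0.034     ]
B [ 0.58383627 -0.34269167  0.034     ]
C [ 0.48683882 -0.26659958  0.034     ]
D [ 0.4748126  -0.33248645  0.034     ]
stem [ 0.5351 -0.305   0.1259] [ 0.5359 -0.2997  0.1012] [ 0.53423407 -0.30387478  0.128     ]
```

Run:
```python
from h import *
print('pin scene',atz('scene',290+303/4,130+260/4,.21))
f=np.load('f0_scene.npz');c=cloud('scene',f['d']);t=np.load('f0_top.npz');ct=cloud('top',t['d'])
for nm,(a,b) in dict(E=(702,328),L=(84,385),B=(456,638)).items():
    u,v=290+a/4,130+b/4
    print(nm,atz('scene',u,v,.122),c[int(v),int(u)])
print('stem scene top', atz('scene',140+161/4,320+133/4,.128), atz('scene',140+161/4,320+133/4,.126))
# highest things in 
for nm,(u0,v0,u1,v1) in dict(leftbox=(0,200,130,370),cornerbox=(60,30,205,150),casterL=(155,280,205,310),rbox=(500,10,640,175),bin=(545,165,640,255)).items():
    z=ct[v0:v1,u0:u1];z=z[t['d'][v0:v1,u0:u1]>0];print(nm,np.percentile(z[:,2],99).round(3),z[z[:,2]>.05][:,:2].min(0).round(3),z[z[:,2]>.05][:,:2].max(0).round(3))
# tip heights: median over small patch
for nm,(u,v) in dict(E=(195.5,146),TR=(312.5,139),LL=(201.5,263),LR=(320,255.5)).items():
    u,v=int(u),int(v);print(nm,ct[v-1:v+3,u-1:u+3,2].round(3).ravel())
p,d=t['p'],t['d']
# empty arm top profile between disc and tip, and on other arms
for nm,(A,B) in dict(E=((65,103),(240,255)),TR=((530,77),(380,240)),).items():
    A=np.array(A)/4+[180,120];B=np.array(B)/4+[180,120]
    print(nm,[ (lambda q: (round(float(np.hypot(q[0]-.6115,q[1]-.173)),3),round(float(q[2]),3)))(ct[int(round(y)),int(round(x))]) for x,y in (A+(B-A)*s for s in np.linspace(0,1,20))])
```

```text
pin scene [0.57901397 0.13124394 0.21      ]
E [0.71652468 0.3008566  0.122     ] [0.71668114 0.29744216 0.12528735]
L [0.50945222 0.05432764 0.122     ] [0.50823093 0.05563243 0.12044315]
B [0.73640742 0.06630967 0.122     ] [0.73545998 0.0677725  0.12091236]
stem scene top [ 0.53524836 -0.30364427  0.128     ] [ 0.53428156 -0.30334443  0.126     ]
leftbox 0.12 [0.295 0.464] [0.609 0.71 ]
cornerbox 0.123 [0.711 0.285] [0.957 0.582]
casterL 0.079 [0.408 0.322] [0.45  0.382]
rbox 0.173 [ 0.671 -0.574] [ 0.956 -0.305]
bin 0.091 [ 0.52  -0.576] [ 0.7   -0.384]
E [0.127 0.127 0.126 0.127 0.129 0.128 0.127 0.126 0.13  0.125 0.128 0.125
 0.127 0.125 0.128 0.125]
TR [0.121 0.119 0.121 0.121 0.121 0.12  0.119 0.121 0.123 0.12  0.121 0.12
 0.119 0.124 0.121 0.122]
LL [0.123 0.123 0.123 0.121 0.121 0.123 0.124 0.119 0.121 0.121 0.119 0.117
 0.121 0.122 0.116 0.11 ]
LR [0.121 0.124 0.121 0.124 0.122 0.122 0.123 0.121 0.122 0.124 0.122 0.121
 0.119 0.121 0.122 0.112]
E [(0.16, 0.127), (0.154, 0.124), (0.148, 0.125), (0.144, 0.122), (0.139, 0.12), (0.132, 0.12), (0.126, 0.12), (0.121, 0.119), (0.113, 0.123), (0.107, 0.123), (0.101, 0.123), (0.095, 0.12), (0.09, 0.12), (0.084, 0.12), (0.078, 0.121), (0.071, 0.12), (0.064, 0.126), (0.057, 0.129), (0.047, 0.138), (0.046, 0.124)]
TR [(0.159, 0.12), (0.155, 0.119), (0.149, 0.114), (0.144, 0.113), (0.138, 0.115), (0.132, 0.116), (0.127, 0.113), (0.121, 0.114), (0.116, 0.112), (0.109, 0.112), (0.099, 0.139), (0.094, 0.139), (0.089, 0.133), (0.086, 0.118), (0.081, 0.114), (0.076, 0.113), (0.069, 0.112), (0.063, 0.113), (0.057, 0.117), (0.052, 0.117)]
```

send_rows(
  motion="0 0 0 0 0 40 1; 0 0 0 0 0 80 1; 0 0 0 20 -30 100 1; 0 0 0 40 -60 100 1; 0 0 0 62 -93 100 1; 0 0 0 85 -126 100 1; 0 0 0 108 -160 100 1; 0 0 0 131 -194 100 1; 0 0 0 154 -228 100 1; 0 0 0 177 -262 100 1; 0 0 0 200 -297 100 1; 0 0 0 223 -331 100 1; 0 0 0 246 -365 100 1; 0 0 0 269 -400 100 1; 0 0 0 292 -434 100 1; 0 0 0 315 -468 100 1; 0 0 0 338 -502 100 1; 0 0 0 360 -535 100 1; 0 0 0 381 -566 100 1; 0 0 0 381 -566 100 1",
)

```text
t: 1.77
tool_pos: [0.5811, 0.1236, 0.3043]
tcp_rot: [-1.334, -0.997, 0.999]
wrist_force: [-0.0, -0.2, -0.0]
opening: 0.0931
```

Run:
```python
from h import *
for n in('scene','top'):
    p,d=cams.grab_frame(n);np.savez('f1_%s.npz'%n,p=p,d=d)
    if n=='scene': crop(p,280,80,480,280,4,'pics/2_s.png')
    else: crop(p,160,100,360,250,4,'pics/2_t.png')
s=status.observe();print(s['t'],s['tool_pos'],s['tcp_rot'],s['wrist_force'])
```

```text
1.8667 [0.57807368 0.13016652 0.30395309] [-1.3280586  -1.00109221  1.0025048 ] [-0.34131951  1.00421985  0.24774146]
```

View pics/2_s.png

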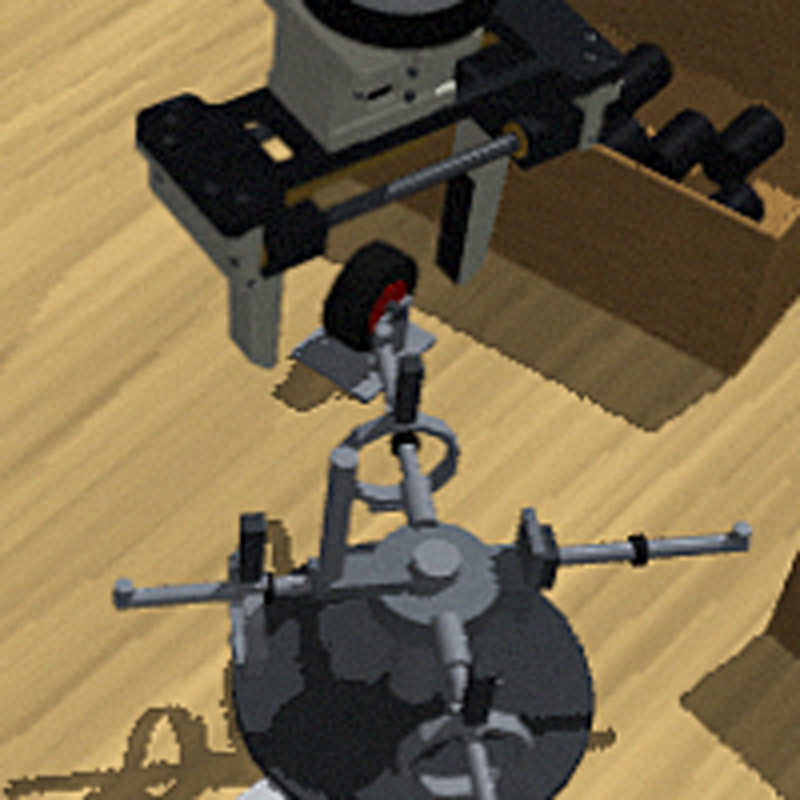

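send_rows(
  motion="0 0 0 0 0 -30 1; 0 0 0 0 0 -60 1; 0 0 0 0 0 -85 1; 0 0 0 0 0 -103 1; 0 0 0 0 0 -103 0.6; 0 0 0 0 0 -103 0; 0 0 0 0 0 -103 0; 0 0 0 0 0 -103 0; 0 0 0 0 0 -103 0; 0 0 0 0 0 -103 0; 0 0 0 0 0 -103 0; 0 0 0 0 0 -103 0",
  force=25,
)

```text
t: 2.87
tool_pos: [0.5779, 0.1318, 0.2018]
tcp_rot: [-1.327, -1.005, 1.004]
wrist_force: [-0.2, 0.0, -0.5]
opening: 0.0443
```

Run:
```python
from h import *
for n in('scene','top'):
    p,d=cams.grab_frame(n)
    if n=='scene': crop(p,280,80,480,280,4,'pics/3_s.png')
    else: crop(p,160,100,360,250,4,'pics/3_t.png')
s=status.observe();print(s['t'],s['tool_pos'],s['tcp_rot'],s['wrist_force'],s['opening'])
```

```text
2.9667 [0.57779569 0.13178258 0.2015864 ] [-1.32687318 -1.00467533  1.00419733] [ 0.02622372  0.94046839 -0.75268435] 0.036193570206127096
```

View pics/3_s.png

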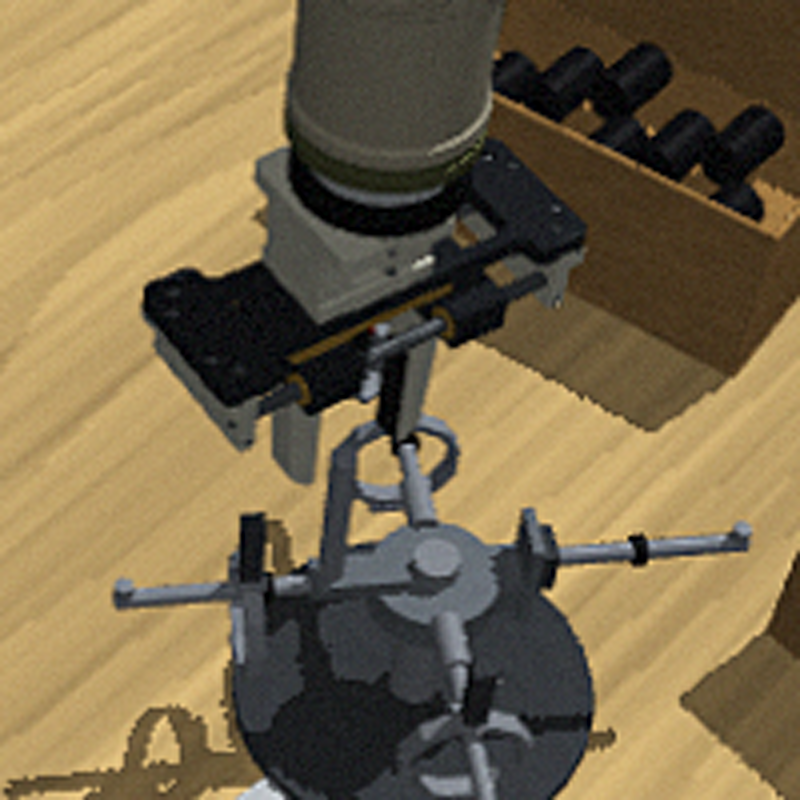

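send_rows(
  motion="0 0 0 0 0 0 0; 0 0 0 0 0 0 0; 0 0 0 0 0 0 0; 0 0 0 0 0 0 0; 0 0 0 0 0 0 0; 0 0 0 0 0 0 0",
  force=25,
)

```text
t: 3.47
tool_pos: [0.5778, 0.1318, 0.2014]
tcp_rot: [-1.327, -1.004, 1.004]
wrist_force: [0.0, 0.2, -0.0]
opening: 0.0012
```

Run:
```python
from h import *
for n in('scene','top'):
    p,d=cams.grab_frame(n);np.savez('f2_%s.npz'%n,p=p,d=d)
    if n=='scene': crop(p,310,110,430,230,6,'pics/4_s.png')
    else: crop(p,200,140,340,245,5,'pics/4_t.png')
s=status.observe();print(s['t'],s['tool_pos'],s['opening'])
tp=s['tool_pos'];print(proj('scene',[tp,tp-[0,0,.025]]),proj('top',[tp,tp-[0,0,.025]]))
```

```text
3.5667 [0.5777368  0.13179078 0.2013978 ] 0.000324040160108182
[[365.05544493 197.38405841]
 [364.02457113 205.61086267]] [[272.93984047 210.4038255 ]
 [274.93152456 212.89429558]]
```

View pics/4_s.png

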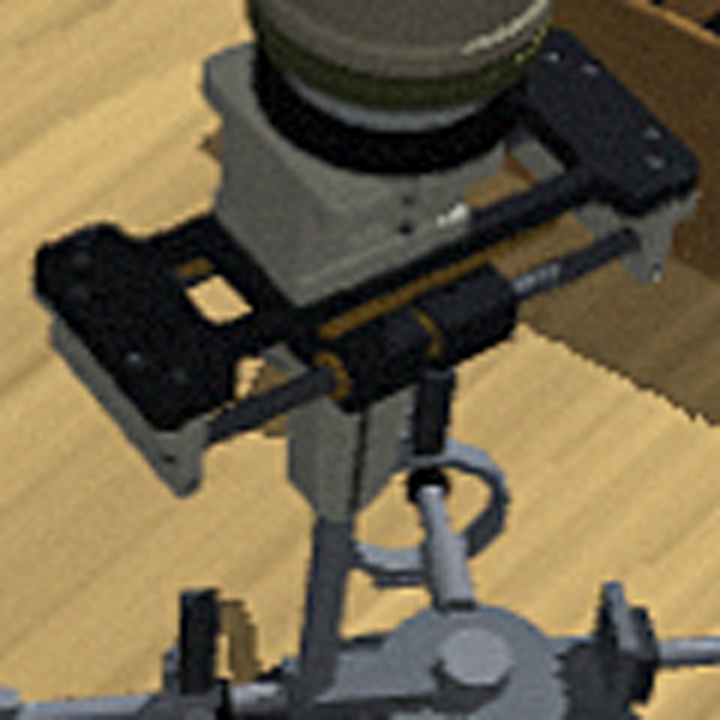

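View pics/4_t.png

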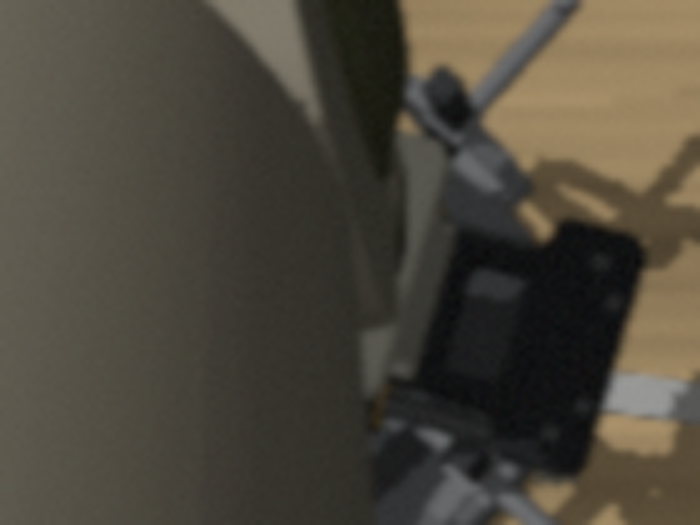

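Run:
```python
from h import *
f=np.load('f2_scene.npz');c=cloud('scene',f['d'])
for v in range(174,228,4):
    print(v,[tuple((c[v,u]*1000).round(0).astype(int)) for u in (360,363,366,370,374)])
f=np.load('f0_scene.npz');c=cloud('scene',f['d']);print('before')
for v in range(194,228,4):
    print(v,[tuple((c[v,u]*1000).round(0).astype(int)) for u in (360,363,365,367,370)])
```

```text
174 [(np.int64(594), np.int64(85), np.int64(318)), (np.int64(597), np.int64(89), np.int64(317)), (np.int64(600), np.int64(93), np.int64(316)), (np.int64(604), np.int64(99), np.int64(314)), (np.int64(607), np.int64(107), np.int64(310))]
178 [(np.int64(571), np.int64(118), np.int64(263)), (np.int64(580), np.int64(114), np.int64(274)), (np.int64(582), np.int64(121), np.int64(269)), (np.int64(586), np.int64(128), np.int64(266)), (np.int64(588), np.int64(137), np.int64(260))]
182 [(np.int64(573), np.int64(116), np.int64(255)), (np.int64(580), np.int64(116), np.int64(260)), (np.int64(584), np.int64(120), np.int64(260)), (np.int64(585), np.int64(131), np.int64(252)), (np.int64(590), np.int64(137), np.int64(251))]
186 [(np.int64(574), np.int64(117), np.int64(244)), (np.int64(582), np.int64(114), np.int64(253)), (np.int64(585), np.int64(120), np.int64(249)), (np.int64(586), np.int64(131), np.int64(242)), (np.int64(590), np.int64(138), np.int64(239))]
190 [(np.int64(575), np.int64(117), np.int64(234)), (np.int64(581), np.int64(117), np.int64(238)), (np.int64(584), np.int64(122), np.int64(237))
[... 3681 characters left out ...]
4), np.int64(128), np.int64(138)), (np.int64(580), np.int64(131), np.int64(139)), (np.int64(583), np.int64(133), np.int64(141)), (np.int64(530), np.int64(219), np.int64(11)), (np.int64(537), np.int64(222), np.int64(15))]
222 [(np.int64(576), np.int64(128), np.int64(126)), (np.int64(583), np.int64(128), np.int64(132)), (np.int64(585), np.int64(132), np.int64(130)), (np.int64(583), np.int64(142), np.int64(119)), (np.int64(587), np.int64(147), np.int64(117))]
226 [(np.int64(580), np.int64(124), np.int64(119)), (np.int64(583), np.int64(130), np.int64(117)), (np.int64(587), np.int64(131), np.int64(119)), (np.int64(590), np.int64(134), np.int64(119)), (np.int64(593), np.int64(140), np.int64(116))]
```

Run:
```python
from h import *
f=np.load('f1_scene.npz');c=cloud('scene',f['d'])
for v in range(135,182,3):
    print(v,[tuple((c[v,u]*1000).round(0).astype(int).tolist()) for u in (340,343,346,348)])
s=status.observe()
print(s['joint_positions'])
```

```text
135 [(590, 30, 444), (591, 35, 442), (592, 41, 438), (594, 43, 438)]
138 [(589, 32, 436), (591, 36, 434), (590, 45, 428), (592, 47, 427)]
141 [(589, 31, 431), (592, 36, 429), (591, 44, 423), (594, 45, 424)]
144 [(588, 34, 422), (591, 36, 422), (592, 42, 419), (594, 46, 417)]
147 [(589, 33, 417), (592, 36, 417), (592, 43, 411), (594, 46, 411)]
150 [(589, 33, 410), (592, 37, 409), (573, 68, 373), (574, 72, 371)]
153 [(564, 65, 362), (573, 61, 371), (573, 69, 366), (574, 73, 363)]
156 [(565, 64, 357), (572, 62, 363), (575, 67, 361), (575, 72, 357)]
159 [(564, 66, 347), (572, 64, 354), (574, 69, 352), (574, 74, 348)]
162 [(565, 65, 341), (572, 64, 348), (575, 69, 346), (574, 75, 341)]
165 [(565, 65, 334), (573, 63, 342), (575, 69, 338), (575, 74, 334)]
168 [(378, 299, 2), (573, 63, 334), (576, 68, 332), (576, 74, 328)]
171 [(384, 292, 1), (388, 298, 0), (574, 71, 322), (576, 74, 320)]
174 [(388, 287, -3), (396, 289, 2), (401, 296, 0), (404, 299, 0)]
177 [(399, 275, 5), (403, 282, 2), (408, 287, 2), (410, 292, 0)]
180 [(970, -438, 1026), (406, 278, -3), (414, 280, 1), (415, 286, -3)]
[-0.42349458  0.44590209  0.14712494  1.92066961 -0.08986537  0.78124518
  1.06934651]
```

Run:
```python
from h import *
for z in (.205,.21,.215,.22): print(z,atz('scene',310+325/6,110+521/6,z))
f=np.load('f2_top.npz');crop(f['p'],230,170,330,250,8,'pics/5_t.png')
f=np.load('f2_scene.npz');crop(f['p'],335,150,405,220,10,'pics/5_s.png')
d=f['d'];c=cloud('scene',d)
m=(c[...,2]>.19)&(c[...,2]<.262)
m[:170]=0;m[215:]=0;m[:,:345]=0;m[:,395:]=0
for z in np.arange(.19,.262,.006):
    k=m&(abs(c[...,2]-z)<.003);P=c[k]
    if len(P):print(z.round(3),len(P),P.mean(0).round(3),P.min(0).round(3),P.max(0).round(3))
```

```text
0.205 [0.57734728 0.12917662 0.205     ]
0.21 [0.5797346  0.12572207 0.21      ]
0.215 [0.58212191 0.12226752 0.215     ]
0.22 [0.58450923 0.11881297 0.22      ]
0.19 7 [0.58  0.129 0.192] [0.574 0.127 0.19 ] [0.585 0.132 0.193]
0.196 16 [0.58  0.13  0.195] [0.573 0.127 0.193] [0.585 0.135 0.198]
0.202 14 [0.581 0.131 0.202] [0.576 0.127 0.199] [0.584 0.137 0.205]
0.208 11 [0.58  0.129 0.208] [0.575 0.126 0.205] [0.584 0.132 0.211]
0.214 4 [0.585 0.13  0.215] [0.584 0.125 0.212] [0.586 0.134 0.217]
0.22 13 [0.587 0.132 0.22 ] [0.584 0.122 0.217] [0.59  0.143 0.222]
0.226 37 [0.583 0.126 0.226] [0.568 0.116 0.223] [0.591 0.142 0.229]
0.232 33 [0.583 0.127 0.232] [0.568 0.115 0.229] [0.591 0.146 0.235]
0.238 39 [0.583 0.127 0.238] [0.567 0.114 0.235] [0.59  0.145 0.241]
0.244 40 [0.582 0.126 0.244] [0.566 0.115 0.241] [0.591 0.146 0.247]
0.25 38 [0.583 0.126 0.25 ] [0.567 0.115 0.247] [0.591 0.143 0.253]
0.256 46 [0.583 0.127 0.256] [0.566 0.114 0.253] [0.591 0.147 0.259]
0.262 20 [0.583 0.122 0.26 ] [0.573 0.113 0.259] [0.59  0.141 0.262]
```

View pics/5_s.png

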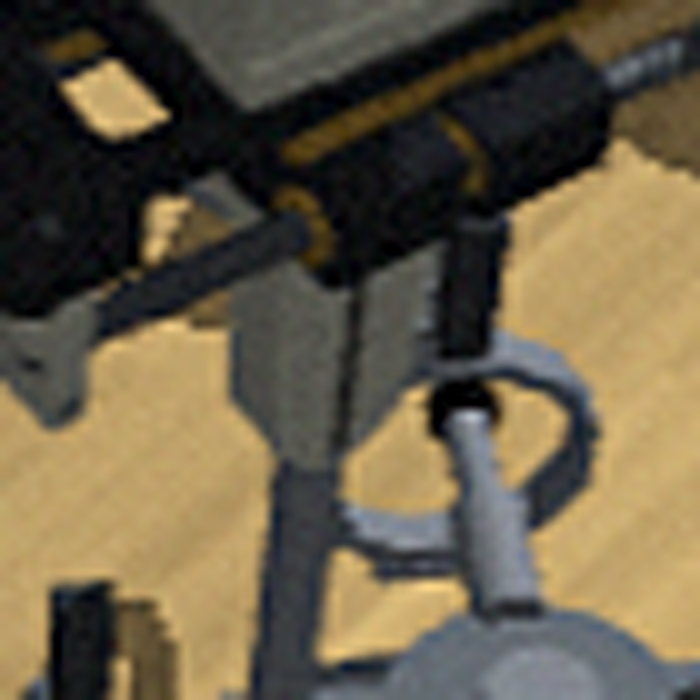

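Run:
```python
from h import *
for z in(.215,.217,.219): print(atz('scene',335+34.2,150+44.2,z)-[.0072,-.002,0])
for z in(.215,.217,.219): print(atz('scene',335+28,150+46.8,z))
```

```text
[0.57767094 0.13575051 0.215     ]
[0.57861909 0.13434038 0.217     ]
[0.57956724 0.13293026 0.219     ]
[0.58047795 0.12081851 0.215     ]
[0.58143692 0.11944026 0.217     ]
[0.5823959  0.11806202 0.219     ]
```

send_rows(
  motion="0 0 0 0 0 0 0.6; 0 0 0 0 0 0 0.6; 0 0 0 0 0 0 0.6; 0 0 0 0 0 0 0.6; 0 0 0 0 0 0 0.6; 0 0 0 0 0 0 0.6; 0 0 0 0 0 0 0.6; 0 0 0 0 -3 -13 0.6; 0 0 0 0 -3 -26 0.6; 0 0 0 0 -3 -38 0.6; 0 0 0 0 -3 -38 0.6",
  force=25,
)

```text
t: 4.48
tool_pos: [0.5766, 0.1286, 0.1615]
tcp_rot: [-1.326, -1.002, 1.007]
wrist_force: [-0.1, 0.1, 0.6]
opening: 0.0557
```

Run:
```python
from h import *
p,d=cams.grab_frame('scene');crop(p,310,110,430,230,6,'pics/6_s.png')
s=status.observe();print(s['t'],s['tool_pos'],s['opening'],s['wrist_force'])
```

```text
4.5333 [0.57710463 0.12864181 0.16257572] 0.05569792947964826 [ 0.35016702 -0.05275893 -0.03973516]
```

View pics/6_s.png

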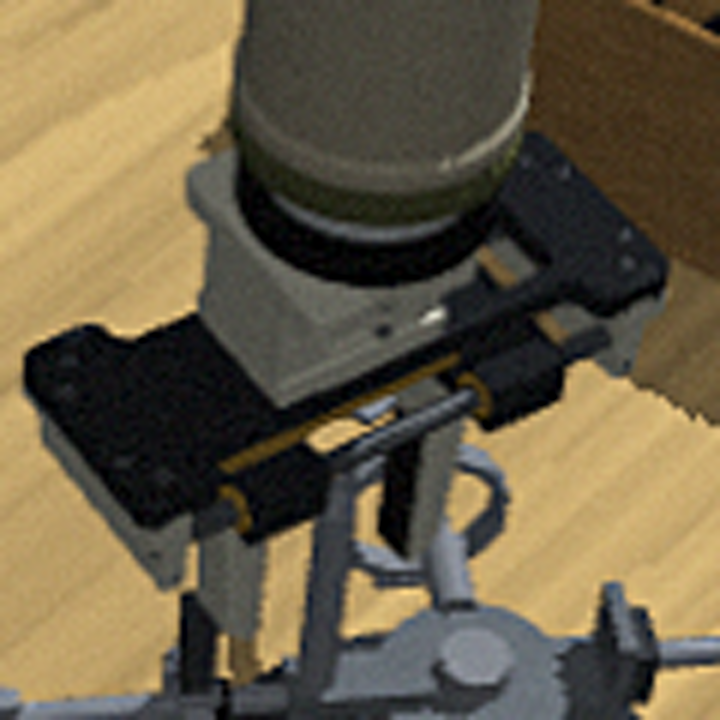

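send_rows(
  motion="0 0 0 0 0 0 0; 0 0 0 0 0 0 0; 0 0 0 0 0 0 0; 0 0 0 0 0 0 0; 0 0 0 0 0 0 0; 0 0 0 0 0 0 0; 0 0 0 0 0 0 0; 0 0 0 0 0 0 0",
  force=25,
)

```text
t: 5.2
tool_pos: [0.5791, 0.1326, 0.1638]
tcp_rot: [-1.324, -1.01, 1.002]
wrist_force: [3.7, 9.2, -4.4]
opening: 0.0134
```

Run:
```python
import numpy as np
r=55;a0=-131
ph=[-2,-5,-9,-13,-17,-22,-27,-32,-37,-42,-47,-52,-57,-62,-67,-71,-74,-75,-75]
f=lambda a:r*np.array([np.cos(np.radians(a)),np.sin(np.radians(a))])
print('; '.join('0 0 0 %d %d 0 0'%tuple(np.round(f(a0+p)-f(a0)+[1,3.5])) for p in ph))
```

```text
0 0 0 0 5 0 0; 0 0 0 -2 7 0 0; 0 0 0 -5 10 0 0; 0 0 0 -7 13 0 0; 0 0 0 -10 16 0 0; 0 0 0 -12 20 0 0; 0 0 0 -14 24 0 0; 0 0 0 -16 29 0 0; 0 0 0 -17 34 0 0; 0 0 0 -18 38 0 0; 0 0 0 -18 43 0 0; 0 0 0 -18 48 0 0; 0 0 0 -17 53 0 0; 0 0 0 -17 57 0 0; 0 0 0 -15 62 0 0; 0 0 0 -14 66 0 0; 0 0 0 -13 68 0 0; 0 0 0 -12 69 0 0; 0 0 0 -12 69 0 0
```

send_rows(
  motion="0 0 0 0 5 0 0; 0 0 0 -2 7 0 0; 0 0 0 -5 10 0 0; 0 0 0 -7 13 0 0; 0 0 0 -10 16 0 0; 0 0 0 -12 20 0 0; 0 0 0 -14 24 0 0; 0 0 0 -16 29 0 0; 0 0 0 -17 34 0 0; 0 0 0 -18 38 0 0; 0 0 0 -18 43 0 0; 0 0 0 -18 48 0 0; 0 0 0 -17 53 0 0; 0 0 0 -17 57 0 0; 0 0 0 -15 62 0 0; 0 0 0 -14 66 0 0; 0 0 0 -13 68 0 0; 0 0 0 -12 69 0 0; 0 0 0 -12 69 0 0",
  force=30,
)

```text
t: 6.78
tool_pos: [0.5618, 0.1965, 0.1632]
tcp_rot: [-1.324, -0.998, 1.01]
wrist_force: [-11.5, -3.0, 10.0]
opening: 0.0136
```

Run:
```python
from h import *
p,d=cams.grab_frame('scene');crop(p,290,110,490,310,4,'pics/7_s.png')
s=status.observe();print(s['t'],s['tool_pos'],s['opening'],s['wrist_force'])
```

```text
6.8333 [0.56186517 0.19653613 0.16317419] 0.013436027585293364 [-12.03894769  -3.50414828   8.56546862]
```

View pics/7_s.png

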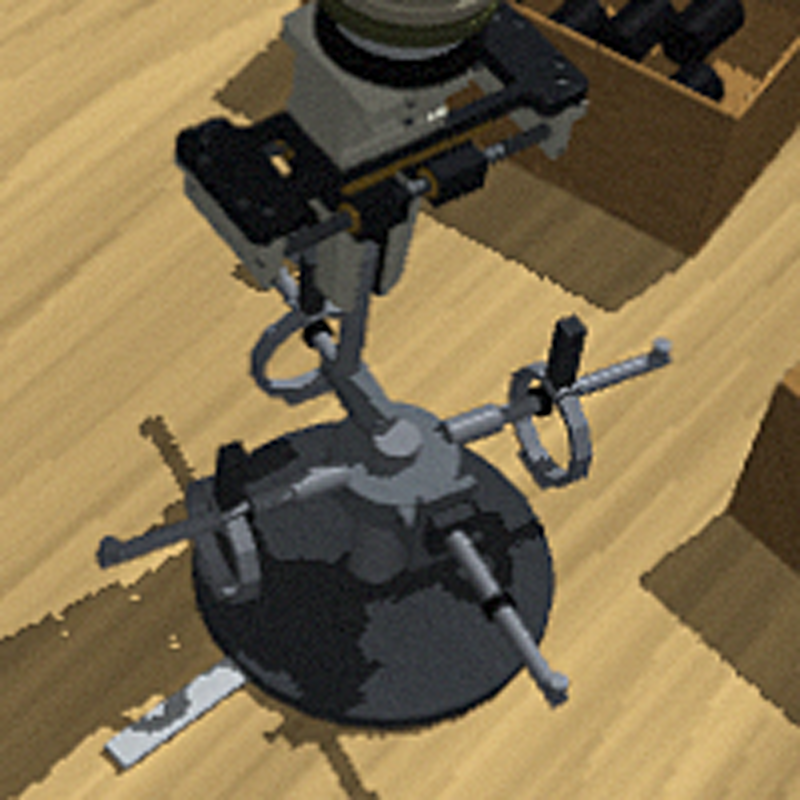

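Run:
```python
from h import *
T=lambda a,b,z=.122:atz('scene',290+a/4,110+b/4,z)
E=T(556,684,.127);L=T(107,548);R=T(660,349);print(E,L,R)
# axis from hub knob: midpoint L,R
ax=(L+R)/2;print(ax)
g=lambda v:np.degrees(np.arctan2(v[1],v[0]))
print(g(E-ax),g(R-L)-90, np.linalg.norm((E-ax)[:2]))
P=[T(103,741,.006),T(123,768,.006),T(222,658,.006),T(245,683,.006)];print(P)
m=(P[0]+P[1])/2;i=(P[2]+P[3])/2;print(g(m-i),g(m-ax))
```

```text
[0.76095392 0.11046541 0.127     ] [0.55226435 0.02519123 0.122     ] [0.67776484 0.31850418 0.122     ]
[0.61501459 0.1718477  0.122     ]
-22.811691696373586 -23.164741968984202 0.1583226866945444
[array([ 0.58032316, -0.00623598,  0.006     ]), array([ 0.59877458, -0.0108856 ,  0.006     ]), array([0.59196986, 0.0744994 , 0.006     ]), array([0.61114314, 0.07113986, 0.006     ])]
-98.39339676844077 -98.03455618517745
```

Run:
```python
import numpy as np
r=55;a0=157
ph=[-3,-5,-9,-13,-17,-22,-27,-32,-37,-42,-47,-52,-57,-62,-67,-72,-75,-77,-78,-78]
f=lambda a:r*np.array([np.cos(np.radians(a)),np.sin(np.radians(a))])
print('; '.join('0 0 0 %d %d 0 0'%tuple(np.round(f(a0+p)-f(a0)+[-4,-1.5])) for p in ph))
```

```text
0 0 0 -3 1 0 0; 0 0 0 -2 3 0 0; 0 0 0 0 6 0 0; 0 0 0 2 9 0 0; 0 0 0 4 12 0 0; 0 0 0 8 16 0 0; 0 0 0 11 19 0 0; 0 0 0 15 22 0 0; 0 0 0 19 25 0 0; 0 0 0 23 27 0 0; 0 0 0 28 29 0 0; 0 0 0 32 30 0 0; 0 0 0 37 31 0 0; 0 0 0 42 32 0 0; 0 0 0 47 32 0 0; 0 0 0 51 32 0 0; 0 0 0 54 31 0 0; 0 0 0 56 31 0 0; 0 0 0 57 31 0 0; 0 0 0 57 31 0 0
```

send_rows(
  motion="0 0 0 -3 1 0 0; 0 0 0 -2 3 0 0; 0 0 0 0 6 0 0; 0 0 0 2 9 0 0; 0 0 0 4 12 0 0; 0 0 0 8 16 0 0; 0 0 0 11 19 0 0; 0 0 0 15 22 0 0; 0 0 0 19 25 0 0; 0 0 0 23 27 0 0; 0 0 0 28 29 0 0; 0 0 0 32 30 0 0; 0 0 0 37 31 0 0; 0 0 0 42 32 0 0; 0 0 0 47 32 0 0; 0 0 0 51 32 0 0; 0 0 0 54 31 0 0; 0 0 0 56 31 0 0; 0 0 0 57 31 0 0; 0 0 0 57 31 0 0",
  force=30,
)

```text
t: 8.5
tool_pos: [0.6198, 0.2286, 0.1627]
tcp_rot: [-1.324, -1.0, 1.008]
wrist_force: [-8.0, -0.5, 3.0]
opening: 0.013
```

Run:
```python
from h import *
p,d=cams.grab_frame('scene');np.savez('f3_scene.npz',p=p,d=d);crop(p,290,110,490,310,4,'pics/8_s.png')
s=status.observe();print(s['t'],s['tool_pos'],s['opening'],s['wrist_force'])
```

```text
8.55 [0.61975764 0.22861826 0.16273268] 0.01319495170569317 [-7.35890156 -1.07320241  1.98552144]
```

View pics/8_s.png

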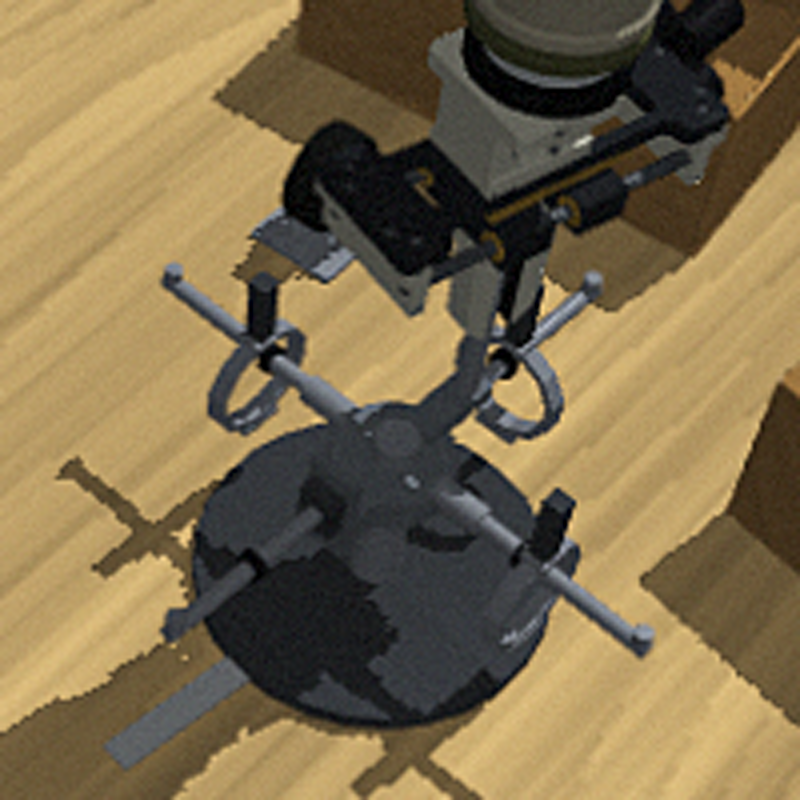

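send_rows(
  motion="0 0 0 -3 0 0 0; 0 0 0 -3 0 0 0; 0 0 0 -3 0 0 0.5; 0 0 0 -3 0 0 0.5; 0 0 0 -3 0 0 0.5; 0 0 0 -3 0 0 0.5; 0 0 0 -3 0 0 0.5; 0 0 0 -3 0 0 0.5; 0 0 0 -3 0 20 0.5; 0 0 0 -3 0 50 0.5; 0 0 0 -3 0 85 0.5; 0 0 0 -3 0 120 0.5; 0 0 0 0 -30 140 0.5; 0 0 0 0 -65 140 0.5; 0 0 0 0 -100 140 0.5; 0 0 0 -10 -140 140 0.5; 0 0 0 -20 -180 140 0.5; 0 0 0 -30 -220 140 0.5; 0 0 0 -40 -260 140 0.5; 0 0 0 -50 -300 140 0.5",
  force=30,
)

```text
t: 10.22
tool_pos: [0.5719, -0.073, 0.3037]
tcp_rot: [-1.327, -1.005, 1.004]
wrist_force: [0.2, -0.4, 0.7]
opening: 0.0466
```

Run:
```python
from h import *
for n in('scene','top'):
    p,d=cams.grab_frame(n);np.savez('f4_%s.npz'%n,p=p,d=d)
    if n=='scene': crop(p,290,110,490,310,4,'pics/9_s.png')
    else: crop(p,180,120,380,270,4,'pics/9_t.png')
s=status.observe();print(s['t'],s['tool_pos'],s['tcp_rot'],s['opening'],s['wrist_force'])
```

```text
10.3167 [ 0.57059594 -0.07915862  0.30420968] [-1.33311915 -0.99607912  0.99861841] 0.04645255277525882 [-0.14660213  0.89758412 -1.22129174]
```

View pics/9_t.png

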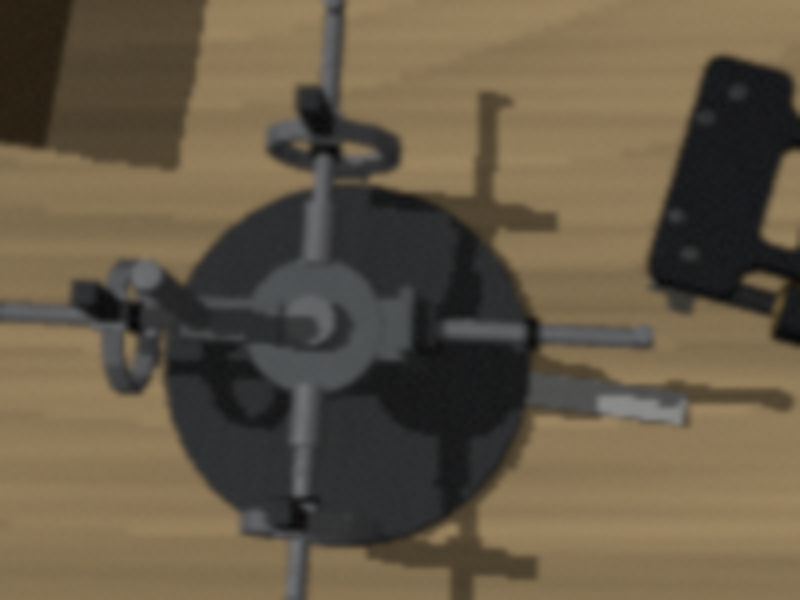

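View pics/9_s.png

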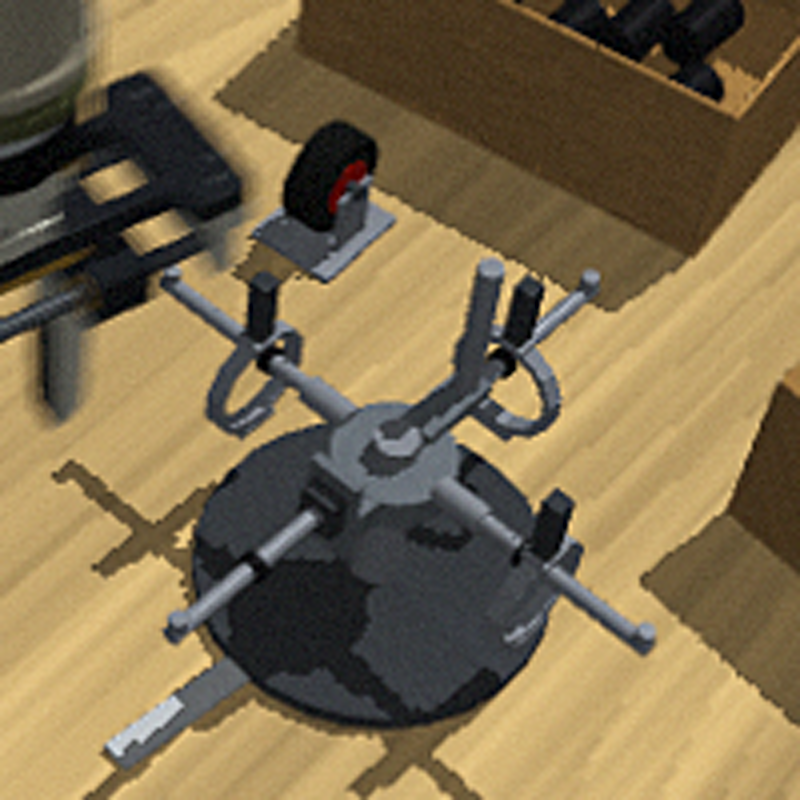

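Run:
```python
from h import *
g=lambda v:np.degrees(np.arctan2(v[1],v[0]))
T=lambda a,b,z=.122:atz('top',180+a/4,120+b/4,z)
S=lambda a,b,z=.122:atz('scene',290+a/4,110+b/4,z)
print('top tip',T(643,336,.127),'pin',T(147,273,.21),'disc',T(532,332,.118),'arm',T(450,329,.12))
E=T(643,336,.127);print(g(E-[.6122,.1728,0]),g(E-T(147,273,.21)),g(E-T(450,329,.12)))
E=S(176,618,.127);L=S(172,271);R=S(644,629);B=S(591,279);ax=(L+R)/2
print(E,L,R,B,ax,g(E-ax),g(E-B),g(R-L)-90, 'pin',S(489,268,.21))
print('ptr scene',-98.2,'top',-97.5)
a=np.radians(-97.6);print([ax0+np.array([.165*np.cos(a),.165*np.sin(a)]) for ax0 in (np.array([.6122,.1728]),ax[:2])])
for n in('top','scene'):
    d=np.load('f4_%s.npz'%n);c=cloud(n,d['d']);f=lambda P:(c[int(round(P[1])),int(round(P[0]))]).round(4)
    if n=='top':
        for a in range(440,650,12): q=f((180+a/4,120+(329+(a-450)*.036)/4));print(a,q,end=' ')
```

```text
top tip [0.60386323 0.01406218 0.127     ] pin [0.61435875 0.22805379 0.21      ] disc [0.60739675 0.06720671 0.118     ] arm [0.60832714 0.10643127 0.12      ]
-93.00636294036676 -92.80790280653012 -92.7667768814182
[0.60601434 0.01550823 0.127     ] [0.45492033 0.18118182 0.122     ] [0.77270745 0.16782252 0.122     ] [0.62231714 0.33315087 0.122     ] [0.61381389 0.17450217 0.122     ] -92.8084286218339 -92.93809055838058 -92.40721255756655 pin [0.61556581 0.22903652 0.21      ]
ptr scene -98.2 top -97.5
[array([0.5903777 , 0.00924944]), array([0.59199158, 0.01095161])]
440 [0.6091 0.1114 0.1184] 452 [0.6089 0.1055 0.1198] 464 [0.6082 0.0994 0.1232] 476 [0.6083 0.0937 0.1227] 488 [0.6069 0.0882 0.1201] 500 [0.6069 0.0824 0.1203] 512 [0.6067 0.0766 0.1213] 524 [0.6071 0.071  0.1196] 536 [0.6065 0.0651 0.1224] 548 [0.6069 0.0594 0.1205] 560 [0.6072 0.0537 0.119 ] 572 [0.6065 0.0479 0.1226] 584 [0.6063 0.0421 0.1238] 596 [0.6053 0.0365 0.1191] 608 [0.6052 0.0307 0.1198] 620 [0.6048 0.025  0.1222] 632 [0.6051 0.0193 0.1204] 644 [0.604  0.0136 0.1265]
```

send_rows(
  motion="0 0 0 6 40 0 0.5; 0 0 0 12 80 0 0.5; 0 0 0 18 120 0 0.5; 0 0 0 24 160 0 0.5; 0 0 0 30 200 0 0.5; 0 0 0 36 240 0 0.5; 0 0 0 42 275 0 0.5; 0 0 0 43 299 0 0.5; 0 0 0 43 299 0 0.5; 0 0 0 43 299 0 0.5; 0 0 0 43 299 -40 0.5; 0 0 0 43 299 -80 0.5; 0 0 0 43 299 -115 0.5; 0 0 0 43 299 -140 0.5; 0 0 0 43 299 -140 0; 0 0 0 43 299 -140 0; 0 0 0 43 299 -140 0; 0 0 0 43 299 -140 0; 0 0 0 43 299 -140 0; 0 0 0 43 299 -140 0",
  force=30,
)

```text
t: 11.98
tool_pos: [0.6172, 0.2294, 0.1655]
tcp_rot: [-1.327, -1.009, 1.001]
wrist_force: [1.1, 3.5, 5.1]
opening: 0.0136
```

send_rows(
  motion="0 0 0 0 0 0 0; 0 0 0 0 0 0 0",
  force=30,
)

```text
t: 12.15
tool_pos: [0.6172, 0.2294, 0.1654]
tcp_rot: [-1.327, -1.009, 1.001]
wrist_force: [1.6, 3.7, 7.5]
opening: 0.0135
```

send_rows(
  motion="0 0 0 2 0 0 0; 0 0 0 4 0 0 0; 0 0 0 6 0 0 0; 0 0 0 8 0 0 0; 0 0 0 8 0 0 0; 0 0 0 8 0 0 0",
  force=30,
)

```text
t: 12.65
tool_pos: [0.6225, 0.2288, 0.1654]
tcp_rot: [-1.325, -1.004, 1.005]
wrist_force: [-8.0, 1.3, 14.2]
opening: 0.0131
```

send_rows(
  motion="0 0 0 -2 0 0 0; 0 0 0 -2 0 0 0.5; 0 0 0 -2 0 0 0.5; 0 0 0 -2 0 0 0.5; 0 0 0 -2 0 0 0.5; 0 0 0 -2 0 0 0.5; 0 0 0 -2 0 0 0.5; 0 0 0 -2 0 20 0.5; 0 0 0 -2 0 50 0.5; 0 0 0 -2 0 90 0.5; 0 0 0 -2 0 130 0.5; 0 0 0.02 -5 -40 140 0.5; 0 0 0.04 -12 -80 140 0.5; 0 0 0.06 -20 -120 140 0.5; 0 0 0.08 -28 -160 140 0.5; 0 0 0.1 -36 -200 140 0.5; 0 0 0.12 -42 -240 140 0.5; 0 0 0.14 -48 -280 140 0.5; 0 0 0.16 -54 -320 140 0.5; 0 0 0.178 -60 -360 140 0.5",
  force=30,
)

```text
t: 14.32
tool_pos: [0.563, -0.1341, 0.3036]
tcp_rot: [-1.253, -1.139, 1.138]
wrist_force: [0.0, -0.4, -0.7]
opening: 0.0463
```

send_rows(
  motion="0 0 0 -8 -40 0 0.5; 0 0 0 -14 -80 0 0.5; 0 0 0 -20 -120 0 0.5; 0 0 0 -24 -150 0 0.5; 0 0 0 -27 -171 0 0.5; 0 0 0 -27 -171 0 0.5; 0 0 0 -27 -171 0 0.5",
)

```text
t: 14.9
tool_pos: [0.5361, -0.3044, 0.3031]
tcp_rot: [-1.254, -1.135, 1.136]
wrist_force: [0.7, 1.0, -0.3]
opening: 0.0465
```

Run:
```python
from h import *
for n in('scene','top'):
    p,d=cams.grab_frame(n);np.savez('f5_%s.npz'%n,p=p,d=d)
    if n=='scene': crop(p,290,110,490,310,4,'pics/10_s.png');crop(p,100,240,300,440,4,'pics/10_h.png')
    else: crop(p,180,120,380,270,4,'pics/10_t.png')
s=status.observe();print(s['t'],s['tool_pos'],s['tcp_rot'],s['opening'],s['wrist_force']);print(cv2.Rodrigues(s['tcp_rot'])[0][:,0])
```

```text
15.0 [ 0.53699004 -0.30197548  0.30315369] [-1.2520656  -1.13858544  1.137922  ] 0.04681563711219829 [-0.51685221  0.28105166  0.13223648]
[9.55762684e-02 9.95421741e-01 8.56706390e-04]
```

View pics/10_t.png

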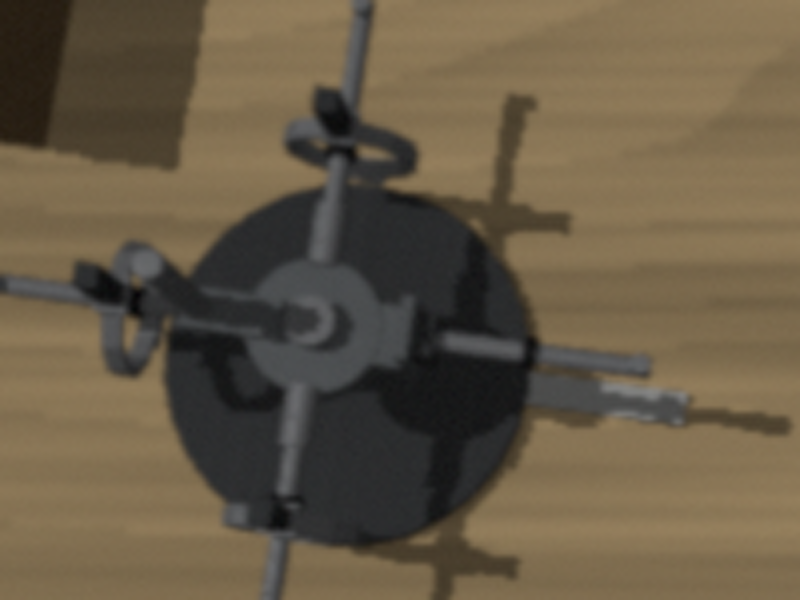

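View pics/10_h.png

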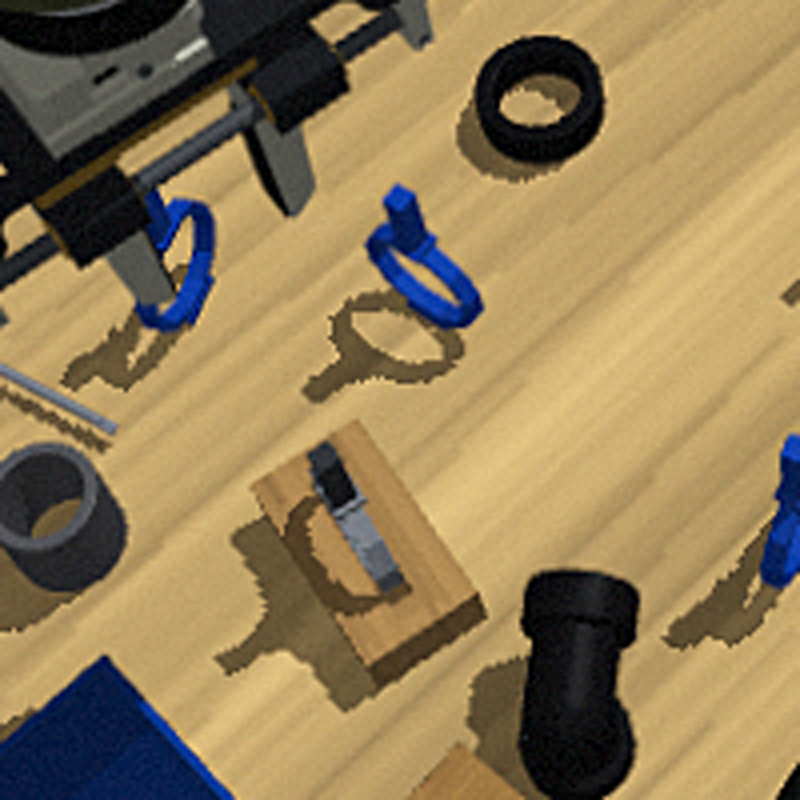

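View pics/10_s.png

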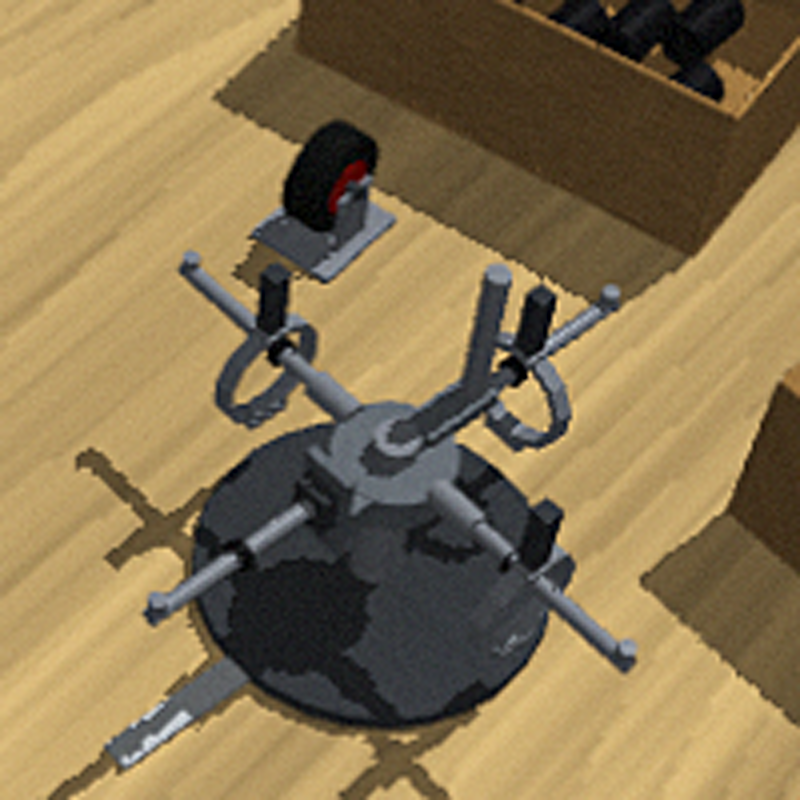

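Run:
```python
from h import *
g=lambda v:np.degrees(np.arctan2(v[1],v[0]))
T=lambda a,b,z=.122:atz('top',180+a/4,120+b/4,z)
S=lambda a,b,z=.122:atz('scene',290+a/4,110+b/4,z)
E=T(642,365,.127);A=T(450,340,.12);print('top',E,A,g(E-A),g(E-[.6122,.1728,0]),'disc face',T(537,354,.122))
E=S(156,604,.127);L=S(190,262);R=S(626,646);B=S(612,293);ax=(L+R)/2
print('scene',E,ax,g(E-ax),g(E-B),g(R-L)-90)
d=np.load('f5_top.npz');c=cloud('top',d['d']);z=[]
for a in range(440,630,4):
    z.append(c[int(round(120+(340+(a-450)*.13)/4)),int(round(180+a/4)),2])
print(np.round(z,3))
u,v=int(180+642/4),int(120+365/4);print(c[v-1:v+2,u-1:u+2,2].round(3))
# fingertip z at holder hover: left finger tip front
f=np.load('f5_scene.npz');c=cloud('scene',f['d'])
for v in range(285,322,3): print(v,[(c[v,u]*1000).round().astype(int).tolist() for u in (136,139,168,171,174)])
```

```text
top [0.58994228 0.01447707 0.127     ] [0.60298028 0.10634807 0.12      ] -98.07727442081243 -98.00244378592483 disc face [0.59596915 0.06448932 0.122     ]
scene [0.59373638 0.01487661 0.127     ] [0.61477735 0.17325968 0.122     ] -97.56735550516972 -97.6472839483971 -97.03573607489554
[0.121 0.12  0.122 0.12  0.12  0.121 0.119 0.121 0.122 0.12  0.121 0.119
 0.122 0.121 0.121 0.119 0.12  0.124 0.119 0.12  0.118 0.124 0.124 0.125
 0.122 0.121 0.118 0.124 0.121 0.121 0.118 0.12  0.122 0.124 0.122 0.118
 0.122 0.122 0.12  0.122 0.12  0.122 0.118 0.12  0.121 0.124 0.119 0.123]
[[0.128 0.127 0.13 ]
 [0.128 0.127 0.127]
 [0.128 0.128 0.132]]
285 [[563, -327, 420], [565, -324, 418], [546, -281, 344], [547, -278, 341], [549, -274, 339]]
288 [[563, -329, 414], [362, -269, 105], [540, -281, 328], [547, -279, 334], [546, -275, 328]]
291 [[569, -332, 417], [363, -272, 98], [343, -211, -1], [546, -280, 326], [546, -276, 321]]
294 [[568, -334, 411], [364, -275, 92], [350, -216, 1], [355, -212, 1], [359, -207, -1]]
297 [[540, -328, 362], [367, -278, 88], [357, -221, 3], [360, -216, 1], [366, -212, 2]]
300 [[542, -331, 360], [363, -280, 73], [361, -225, 0], [367, -221, 3], [369, -216, -3]]
303 [[541, -332, 352], [541, -328, 347], [368, -230, 2], [372, -226, 2], [377, -221, 1]]
306 [[541, -334, 345], [541, -330, 341], [374, -235, 3], [378, -230, 2], [381, -225, -1]]
309 [[542, -336, 341], [543, -333, 338], [377, -238, -1], [381, -234, -3], [389, -230, 3]]
312 [[541, -338, 333], [542, -335, 331], [385, -243, 2], [388, -239, 1], [394, -235, 2]]
315 [[541, -340, 327], [541, -336, 322], [388, -247, -1], [394, -243, 1], [398, -239, 0]]
318 [[375, -305, 48], [376, -300, 42], [394, -252, 0], [400, -248, 1], [402, -243, -2]]
321 [[371, -307, 33], [378, -303, 37], [400, -256, 1], [406, -253, 4], [408, -247, -1]]
```

send_rows(
  motion="0 0 0 0 0 -38 0.5; 0 0 0 0 0 -76 0.5; 0 0 0 0 0 -114 0.5; 0 0 0 0 0 -150 0.5; 0 0 0 0 0 -180 0.5; 0 0 0 0 0 -205 0.5; 0 0 0 0 0 -225 0.5; 0 0 0 0 0 -225 0.5; 0 0 0 0 0 -225 0; 0 0 0 0 0 -225 0; 0 0 0 0 0 -225 0; 0 0 0 0 0 -225 0; 0 0 0 0 0 -225 0; 0 0 0 0 0 -225 0; 0 0 0 0 0 -225 0; 0 0 0 0 0 -225 0",
  force=40,
)

```text
t: 16.33
tool_pos: [0.5372, -0.304, 0.0793]
tcp_rot: [-1.256, -1.138, 1.137]
wrist_force: [-0.5, -1.8, 6.3]
opening: 0.0118
```

Run:
```python
from h import *
p,d=cams.grab_frame('scene');crop(p,100,240,300,440,4,'pics/11_h.png')
s=status.observe();print(s['t'],s['tool_pos'],s['tcp_rot'],s['opening'],s['wrist_force'],s['moment'])
```

```text
16.3833 [ 0.53720719 -0.30398417  0.07932342] [-1.25550202 -1.13792569  1.13716267] 0.011745544204110028 [-1.25430529 -1.17875054  6.53839901] [-0.25061355  0.14188653 -0.05736768]
```

View pics/11_h.png

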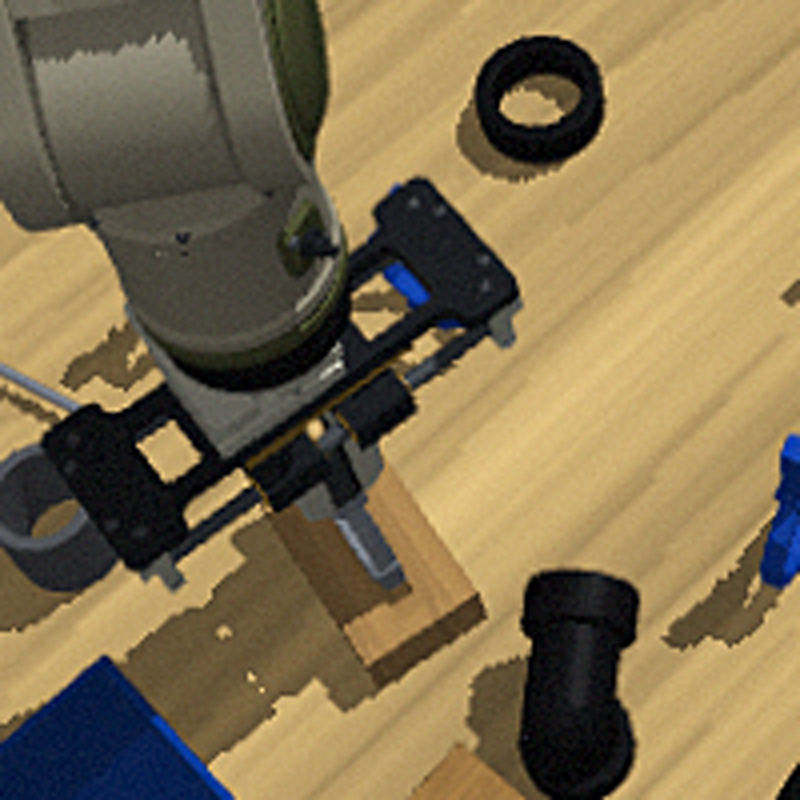

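send_rows(
  motion="0 0 0 0 0 8 0; 0 0 0 0 0 20 0; 0 0 0 0 0 40 0; 0 0 0 0 0 65 0; 0 0 0 0 0 95 0; 0 0 0 0 0 130 0; 0 0 0 0 0 165 0; 0 0 0 0 0 190 0; 0 0 -0.01 5 25 200 0; 0 0 -0.02 10 55 200 0; 0 0 -0.03 16 88 200 0; 0 0 -0.038 22 120 200 0; 0 0 -0.038 28 152 200 0; 0 0 -0.038 34 184 200 0; 0 0 -0.038 40 215 200 0; 0 0 -0.038 45 240 200 0; 0 0 -0.038 49 262 200 0; 0 0 -0.038 51 274 200 0; 0 0 -0.038 52 279 200 0; 0 0 -0.038 52 279 200 0",
  force=40,
)

```text
t: 18.05
tool_pos: [0.5886, -0.0235, 0.2788]
tcp_rot: [-1.269, -1.11, 1.11]
wrist_force: [0.2, -0.6, -2.1]
opening: 0.0119
```

send_rows(
  motion="0 0 0 0 0 -15 0; 0 0 0 0 0 -35 0; 0 0 0 0 0 -60 0; 0 0 0 0 0 -85 0; 0 0 0 0 0 -105 0; 0 0 0 0 0 -120 0; 0 0 0 0 0 -130 0; 0 0 0 0 0 -130 0; 0 0 0 0 0 -130 0",
)

```text
t: 18.8
tool_pos: [0.5887, -0.0254, 0.1486]
tcp_rot: [-1.271, -1.108, 1.109]
wrist_force: [0.5, 0.1, -2.0]
opening: 0.0117
```

Run:
```python
from h import *
for n in('scene','top'):
    p,d=cams.grab_frame(n);np.savez('f6_%s.npz'%n,p=p,d=d)
    if n=='scene': crop(p,260,170,420,310,5,'pics/12_s.png')
    else: crop(p,260,130,420,250,5,'pics/12_t.png')
s=status.observe();print(s['t'],s['tool_pos'],s['tcp_rot'],s['opening'],s['wrist_force'],cv2.Rodrigues(s['tcp_rot'])[0][:,0])
```

```text
18.9 [ 0.58933769 -0.02484789  0.14948809] [-1.27140584 -1.1098481   1.10801871] 0.01165567196817663 [ 0.10362919 -0.17453502 -0.44738525] [1.35158803e-01 9.90823945e-01 9.01754164e-05]
```

View pics/12_s.png

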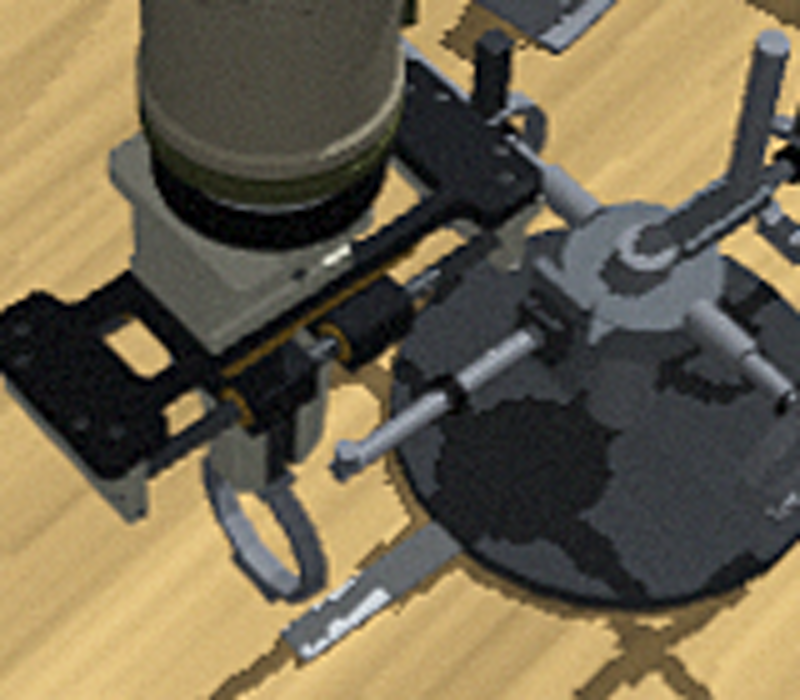

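View pics/12_t.png

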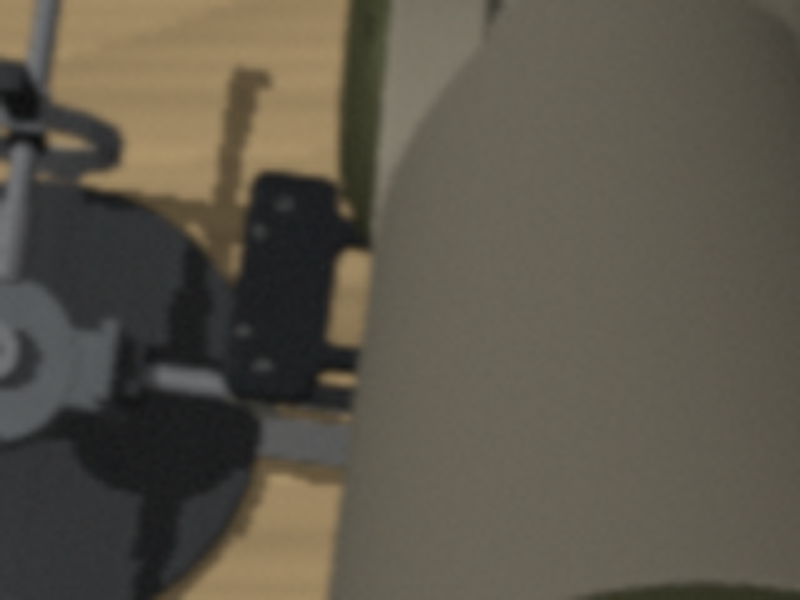

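```bash
cat > ov.py <<'E'
from h import *
def ov(tcp,ang,name,fr,off=(-.0017,-.0005),box=(260,170,420,310),s=5):
    f=np.load(fr);p=f['p'].copy()
    u=np.array([np.cos(np.radians(ang)),np.sin(np.radians(ang)),0]);l=np.array([-u[1],u[0],0])
    c=np.array(tcp)+[off[0],off[1],-.0093-.020]
    x0,y0,x1,y1=box
    im=cv2.resize(p[y0:y1,x0:x1],None,fx=s,fy=s,interpolation=cv2.INTER_CUBIC)
    for sx,col in((-.005,(0,0,255)),(.005,(0,255,0))):
        for r in(.028,.033):
            t=np.linspace(0,2*np.pi,80);P=c+u*sx+r*(np.cos(t)[:,None]*l+np.sin(t)[:,None]*[0,0,1])
            q=(proj('scene',P)-[x0,y0]+.5)*s
            cv2.polylines(im,[np.int32(q)],True,col,1)
    cv2.imwrite(name,im)
E
python3 -c "
from ov import *
ov((.5893,-.0248,.1495),82.3,'pics/13.png','f6_scene.npz')"
```

```text
(no output)
```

View pics/13.png

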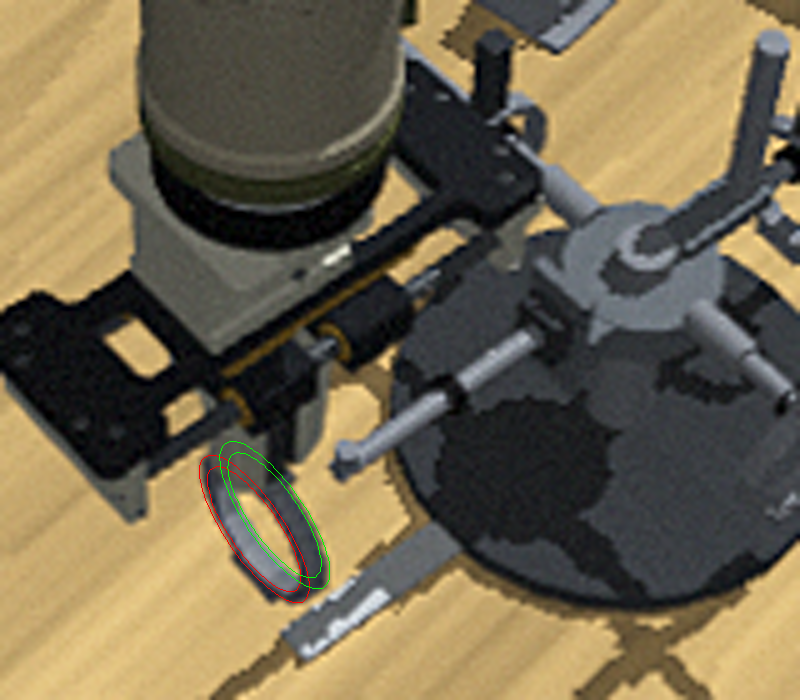

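send_rows(
  motion="0 0 0 1 10 0 0; 0 0 0 3 22 0 0; 0 0 0 5 36 0 0; 0 0 0 7 48 0 0; 0 0 0 8 57 0 0; 0 0 0 8 62 0 0; 0 0 0 8 62 0 0; 0 0 0 8 62 0 0",
)

```text
t: 19.57
tool_pos: [0.5966, 0.038, 0.1483]
tcp_rot: [-1.27, -1.11, 1.11]
wrist_force: [-0.5, -0.7, -1.3]
opening: 0.0117
```

Run:
```python
from ov import *
p,d=cams.grab_frame('scene');np.savez('f7_scene.npz',p=p,d=d)
crop(p,280,170,400,290,6,'pics/14_s.png')
s=status.observe();print(s['t'],s['tool_pos'],s['opening'],s['wrist_force'])
```

```text
19.6167 [0.59658552 0.03735448 0.14836351] 0.01183930233612067 [ 0.28574845 -0.42154535 -0.98322997]
```

View pics/14_s.png

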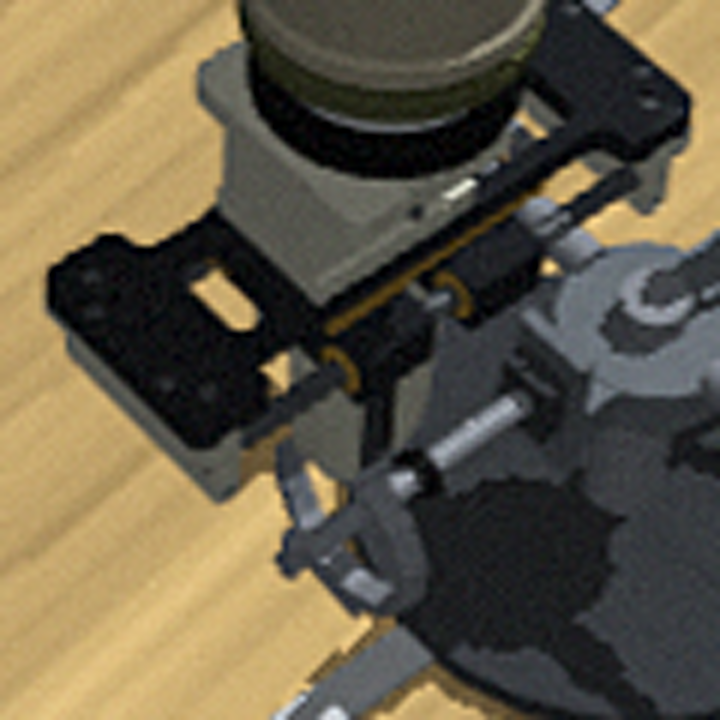

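send_rows(
  motion="0 0 0 0 1 -3 0; 0 0 0 0 1 -7 0; 0 0 0 0 1 -11 0; 0 0 0 0 1 -15 0; 0 0 0 0 1 -18 0; 0 0 0 0 1 -20 0; 0 0 0 0 1 -20 0; 0 0 0 0 1 -20 0",
)

```text
t: 20.28
tool_pos: [0.5967, 0.0387, 0.1283]
tcp_rot: [-1.27, -1.109, 1.109]
wrist_force: [-0.8, 1.0, -2.3]
opening: 0.0116
```

send_rows(
  motion="0 0 0 0 0 -1 0; 0 0 0 0 0 -2 0; 0 0 0 0 0 -2 0; 0 0 0 0 0 -2 0",
)

```text
t: 20.62
tool_pos: [0.5967, 0.0388, 0.1264]
tcp_rot: [-1.27, -1.109, 1.109]
wrist_force: [0.9, -0.8, -1.1]
opening: 0.012
```

send_rows(
  motion="0 0 0 0 0 -1 0; 0 0 0 0 0 -2 0; 0 0 0 0 0 -2 0; 0 0 0 0 0 -2 0",
)

```text
t: 20.95
tool_pos: [0.5967, 0.0388, 0.1244]
tcp_rot: [-1.27, -1.109, 1.109]
wrist_force: [-0.4, 0.1, -1.5]
opening: 0.012
```

send_rows(
  motion="0 0 0 0 0 -1 0; 0 0 0 0 0 -1 0; 0 0 0 0 0 -2 0; 0 0 0 0 0 -2 0; 0 0 0 0 0 -2 0",
)

```text
t: 21.37
tool_pos: [0.5968, 0.0388, 0.1226]
tcp_rot: [-1.27, -1.11, 1.109]
wrist_force: [-0.5, 0.0, 1.2]
opening: 0.0117
```

Run:
```python
from ov import *
p,d=cams.grab_frame('scene');np.savez('f8_scene.npz',p=p,d=d)
s=status.observe();print(s['t'],s['tool_pos'],s['opening'],s['wrist_force'])
ov(s['tool_pos'],82.3,'pics/15.png','f8_scene.npz',box=(280,190,400,290),s=6)
```

```text
21.4167 [0.59683677 0.03882653 0.12257045] 0.011932076923994337 [-0.1310331  -0.42003699  1.6761037 ]
```

View pics/15.png

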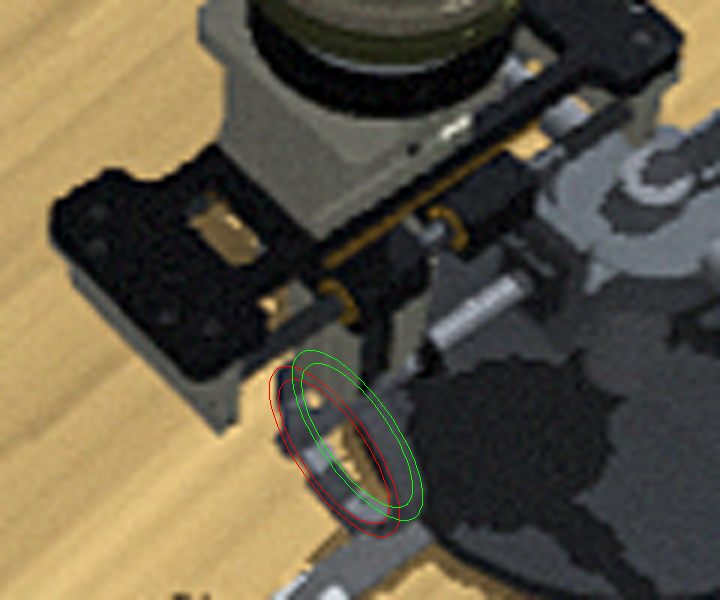

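send_rows(
  motion="0 0 0 0 0 -1 0; 0 0 0 0 0 -1 0; 0 0 0 0 2 -1 0; 0 0 0 1 5 -1 0; 0 0 0 1 8 -1 0; 0 0 0 1 11 -1 0; 0 0 0 2 13 -1 0; 0 0 0 2 13 -1 0",
)

```text
t: 22.08
tool_pos: [0.5993, 0.0502, 0.1223]
tcp_rot: [-1.272, -1.109, 1.109]
wrist_force: [-2.2, -4.3, 9.7]
opening: 0.0119
```

send_rows(
  motion="0 0 0 0 2 0 0; 0 0 0 1 5 0 0; 0 0 0 1 8 0 0; 0 0 0 1 10 0 0; 0 0 0 1 10 0 0",
)

```text
t: 22.5
tool_pos: [0.6007, 0.0603, 0.1224]
tcp_rot: [-1.273, -1.11, 1.108]
wrist_force: [-0.9, -4.7, 8.5]
opening: 0.0116
```

send_rows(
  motion="0 0 0 0 0 1 0; 0 0 0 0 0 1 0",
)

```text
t: 22.67
tool_pos: [0.6001, 0.0612, 0.1226]
tcp_rot: [-1.271, -1.109, 1.109]
wrist_force: [0.6, -2.5, 1.2]
opening: 0.0116
```

Run:
```python
from ov import *
p,d=cams.grab_frame('scene');np.savez('f9_scene.npz',p=p,d=d);crop(p,310,190,400,270,8,'pics/16.png')
s=status.observe();print(s['t'],s['tool_pos'],s['opening'],s['wrist_force'])
```

```text
22.7167 [0.60007348 0.06124166 0.12256589] 0.012010587938220692 [ 0.19265047 -2.85383455  2.37458367]
```

View pics/16.png

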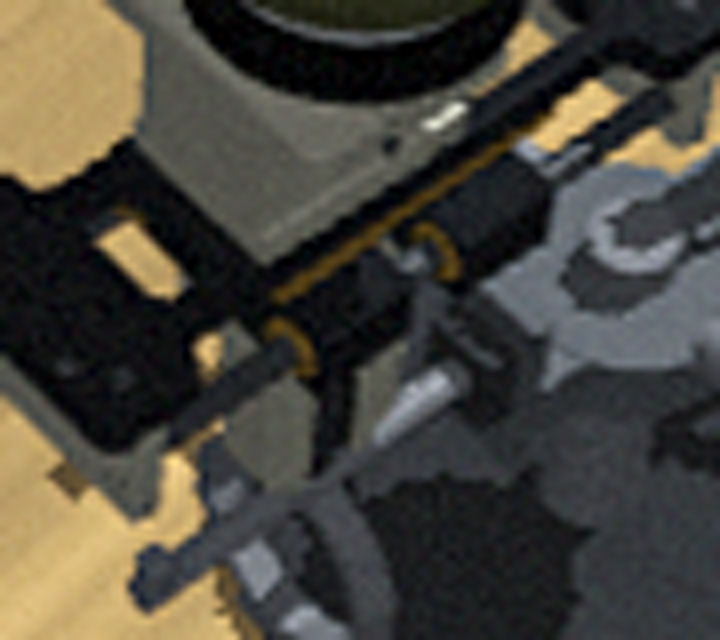

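send_rows(
  motion="0 0 0 0 2 -0.3 0; 0 0 0 1 4 -0.3 0; 0 0 0 1 6 -0.3 0; 0 0 0 1 8 -0.3 0; 0 0 0 1 8 -0.3 0",
)

```text
t: 23.13
tool_pos: [0.6009, 0.0681, 0.1225]
tcp_rot: [-1.272, -1.108, 1.11]
wrist_force: [-0.5, -6.0, 5.8]
opening: 0.0119
```

send_rows(
  motion="0 0 0 0 2 0 0; 0 0 0 0 4 0 0; 0 0 0 1 6 0 0; 0 0 0 1 8 0 0; 0 0 0 1 8 0 0",
)

```text
t: 23.55
tool_pos: [0.6019, 0.0759, 0.1225]
tcp_rot: [-1.272, -1.108, 1.11]
wrist_force: [-0.5, -7.4, 6.9]
opening: 0.012
```

send_rows(
  motion="0 0 0 0 1 0.2 0; 0 0 0 0 2 0.2 0; 0 0 0 0 3 0.2 0; 0 0 0 0 3 0.2 0",
)

```text
t: 23.88
tool_pos: [0.6022, 0.079, 0.1225]
tcp_rot: [-1.272, -1.108, 1.109]
wrist_force: [1.0, -8.2, 4.1]
opening: 0.0117
```

send_rows(
  motion="0 0 0 0 1 0 0; 0 0 0 0 2 0 0; 0 0 0 0 2 0 0",
)

```text
t: 24.13
tool_pos: [0.6023, 0.0808, 0.1225]
tcp_rot: [-1.273, -1.108, 1.109]
wrist_force: [1.0, -7.4, 3.4]
opening: 0.0121
```

send_rows(
  motion="0 0 0 0 1 0 0; 0 0 0 0 2 0 0; 0 0 0 0 2 0 0",
)

```text
t: 24.38
tool_pos: [0.6024, 0.081, 0.1225]
tcp_rot: [-1.275, -1.107, 1.109]
wrist_force: [1.8, -11.4, 4.0]
opening: 0.0119
```

Run:
```python
from ov import *
p,d=cams.grab_frame('scene');np.savez('f10_scene.npz',p=p,d=d);crop(p,310,170,410,260,8,'pics/17.png')
s=status.observe();print(s['t'],s['tool_pos'],s['opening'],s['wrist_force'])
ov(s['tool_pos'],82.3,'pics/18.png','f10_scene.npz',box=(300,180,400,280),s=7)
```

```text
24.4333 [0.60237652 0.08097955 0.1225507 ] 0.01216712055219891 [  0.23017183 -12.09497384   3.6404064 ]
```

View pics/17.png

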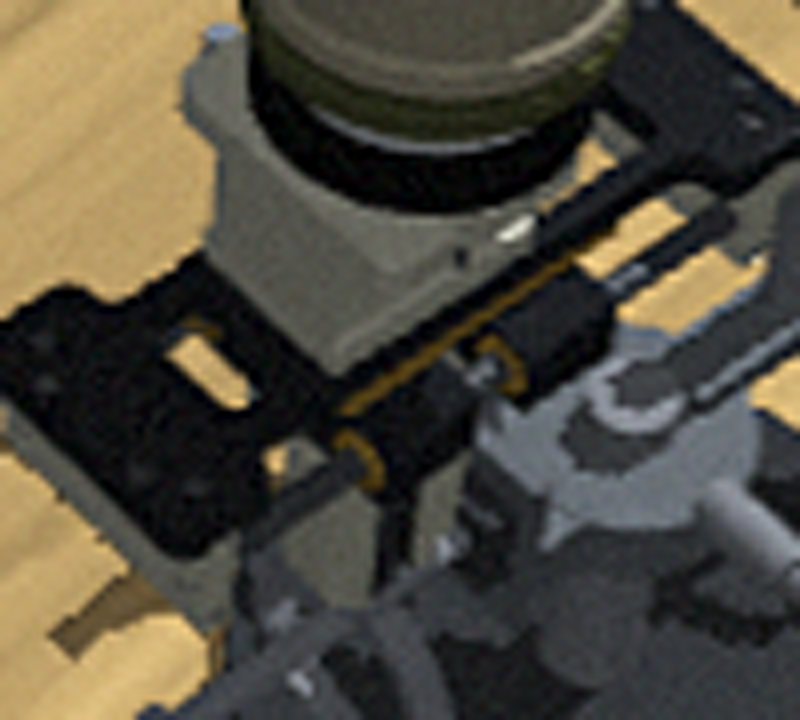

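View pics/18.png

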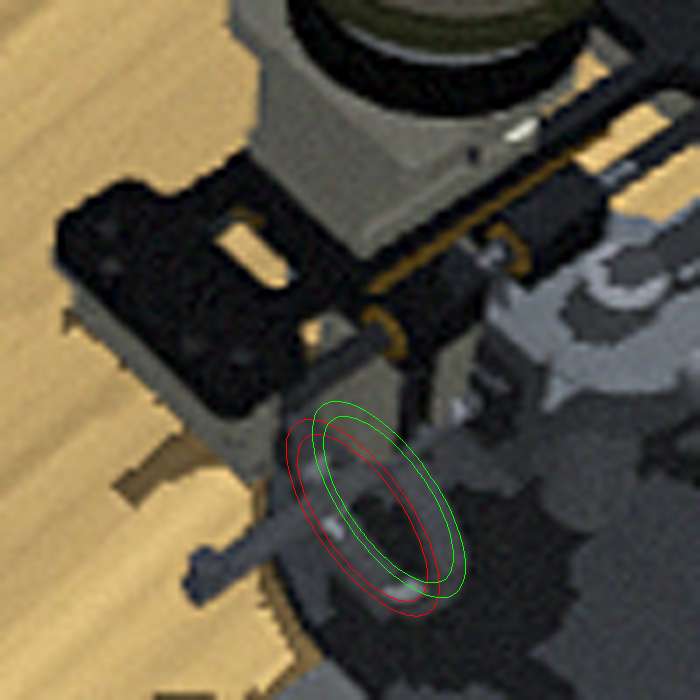

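send_rows(
  motion="0 0 0 0 -2 0 0; 0 0 0 0 -4 0 0; 0 0 0 0 -4 0 0; 0 0 0 0 -4 0 0",
)

```text
t: 24.77
tool_pos: [0.6023, 0.0805, 0.1225]
tcp_rot: [-1.271, -1.11, 1.109]
wrist_force: [2.7, -2.8, 4.0]
opening: 0.012
```

send_rows(
  motion="0 0 0 0 -1 0 0; 0 0 0 0 -1 0 0; 0 0 0 0 -1 0 0.1; 0 0 0 0 -1 0 0.2; 0 0 0 0 -1 0 0.3; 0 0 0 0 -1 0 0.32; 0 0 0 0 -1 0 0.32; 0 0 0 0 -1 0 0.32; 0 0 0 0 -1 0 0.32",
)

```text
t: 25.52
tool_pos: [0.6015, 0.0799, 0.1221]
tcp_rot: [-1.27, -1.109, 1.11]
wrist_force: [-0.1, -0.8, -0.4]
opening: 0.0295
```

Run:
```python
from ov import *
p,d=cams.grab_frame('scene');crop(p,300,170,420,290,6,'pics/19.png')
s=status.observe();print(s['t'],s['tool_pos'],s['opening'],s['wrist_force'])
```

```text
25.5667 [0.60155312 0.07981766 0.12218543] 0.02968952736403473 [ 0.23555428 -0.46811619  0.11972637]
```

View pics/19.png

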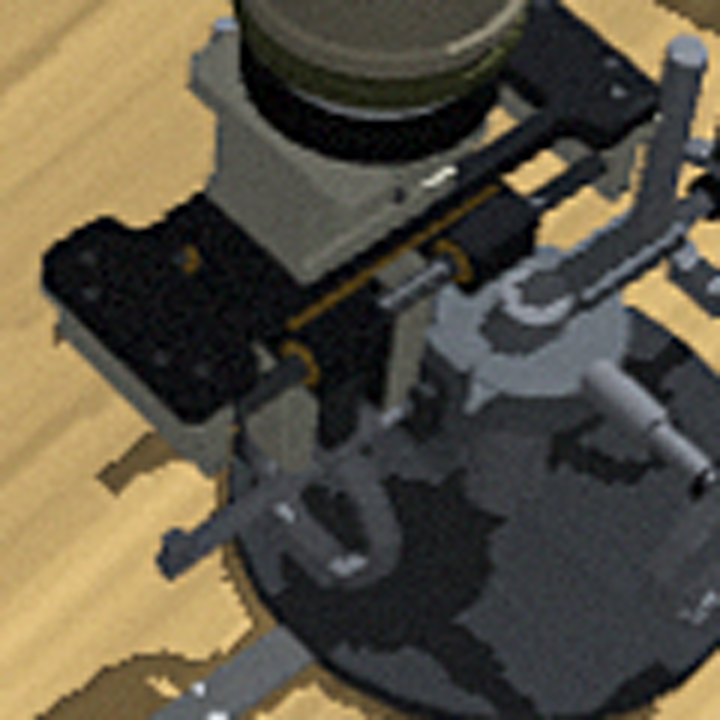

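Released; now straight up and away.

send_rows(
  motion="0 0 0 0 0 10 0.32; 0 0 0 0 0 25 0.32; 0 0 0 0 0 45 0.32; 0 0 0 0 0 75 0.32; 0 0 0 0 0 110 0.32; 0 0 0 0 0 145 0.32; 0 0 0 -5 -35 160 0.32; 0 0 0 -10 -75 160 0.32; 0 0 0 -15 -115 160 0.32; 0 0 0 -20 -155 160 0.32; 0 0 0 -25 -195 160 0.32; 0 0 0 -30 -235 160 0.32; 0 0 0 -35 -275 160 0.32; 0 0 0 -40 -310 160 0.32; 0 0 0 -40 -310 160 0.32; 0 0 0 -40 -310 160 0.32",
)

```text
t: 26.9
tool_pos: [0.5608, -0.2327, 0.2831]
tcp_rot: [-1.273, -1.106, 1.106]
wrist_force: [0.3, 1.0, -0.2]
opening: 0.03
```

Run:
```python
from ov import *
for n in('scene','top'):
    p,d=cams.grab_frame(n);np.savez('f11_%s.npz'%n,p=p,d=d)
    if n=='scene': crop(p,290,110,490,310,4,'pics/20_s.png')
    else: crop(p,180,120,380,270,4,'pics/20_t.png')
s=status.observe();print(s['t'],s['tool_pos'],s['opening'],s['wrist_force'])
```

```text
27.0 [ 0.56190413 -0.2292244   0.28268016] 0.02972660600122013 [ 0.66263288 -0.08180004 -0.02582796]
```

View pics/20_s.png

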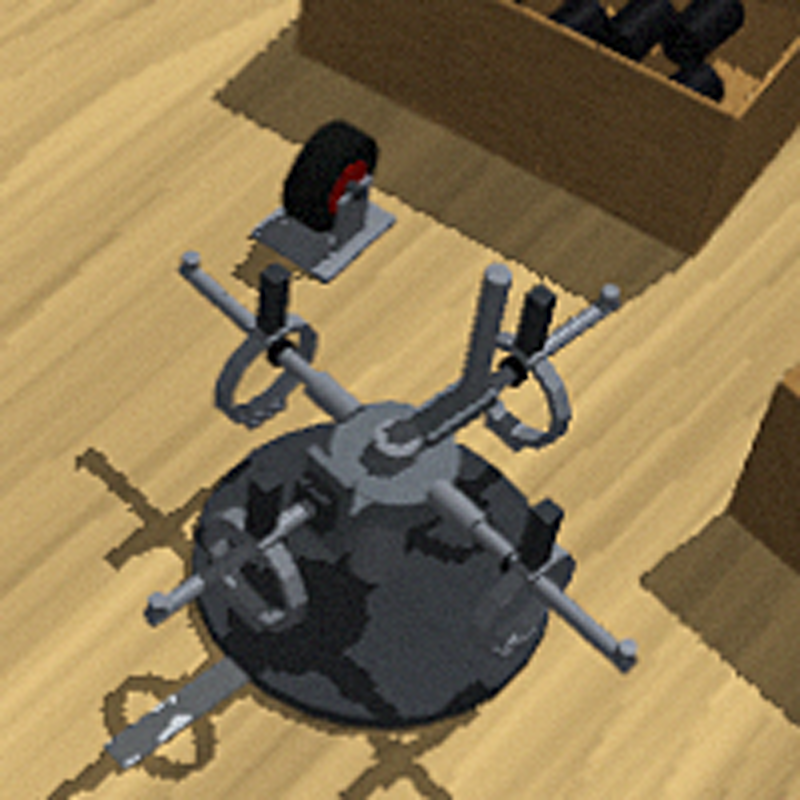

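View pics/20_t.png

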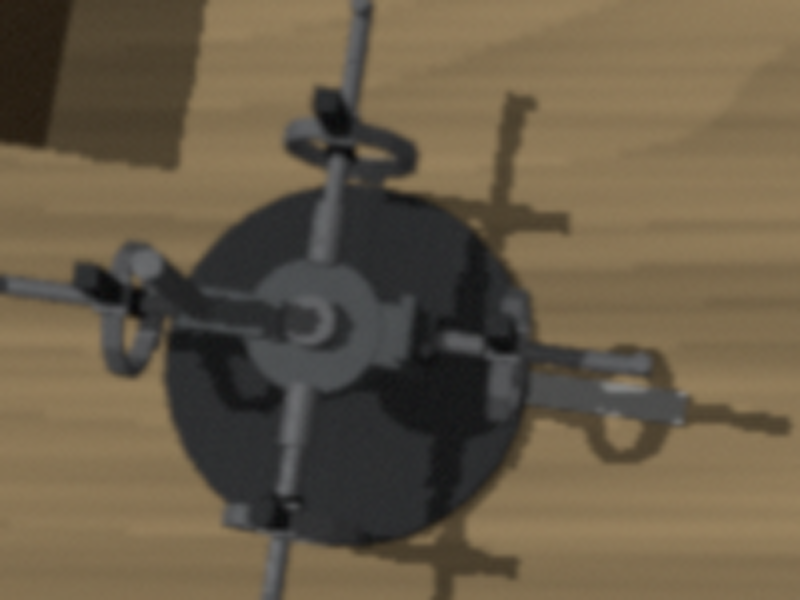

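Run:
```python
from ov import *
f=np.load('f11_scene.npz');crop(f['p'],325,215,385,275,12,'pics/21_s.png')
f=np.load('f11_top.npz');crop(f['p'],270,180,350,240,10,'pics/21_t.png')
```

```text
(no output)
```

View pics/21_s.png

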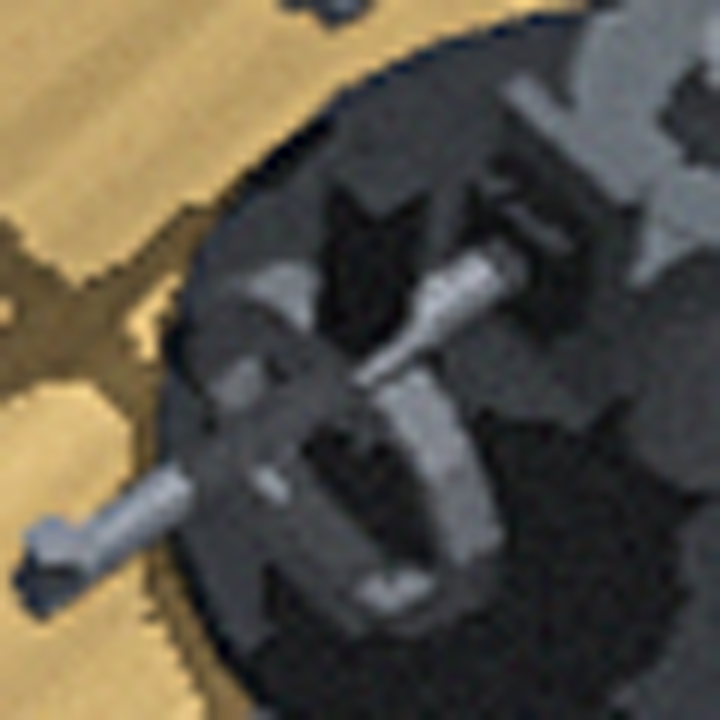

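View pics/21_t.png

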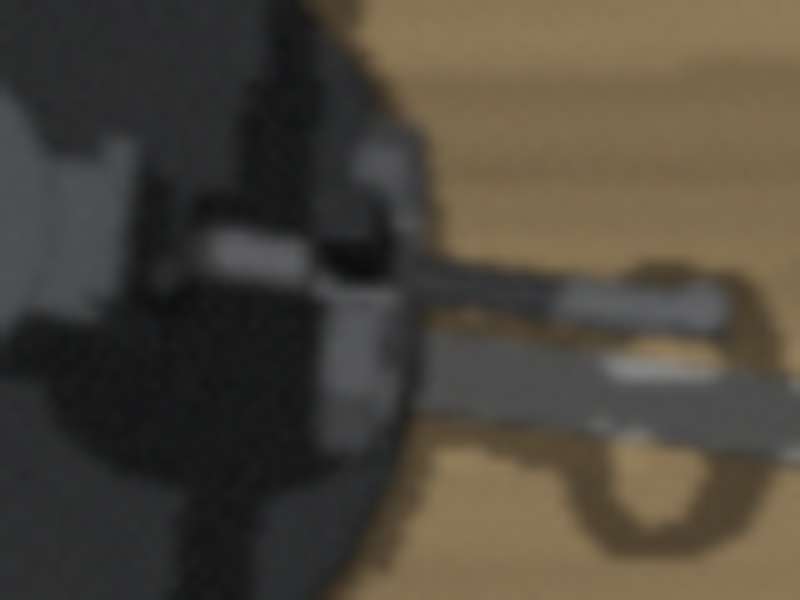

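Run:
```python
from ov import *
f=np.load('f11_top.npz');c=cloud('top',f['d'])
print('arm visible till',atz('top',270+308/10,180+258/10,.121))
for u in range(298,314): print(u,[ (c[v,u]*1000).round().astype(int).tolist() for v in (202,204,206)])
```

```text
arm visible till [0.60129335 0.09032859 0.121     ]
298 [[631, 106, 11], [605, 96, 120], [601, 96, 120]]
299 [[630, 103, 15], [605, 94, 119], [601, 94, 119]]
300 [[630, 101, 13], [605, 92, 120], [601, 92, 122]]
301 [[631, 99, 10], [605, 90, 122], [600, 90, 125]]
302 [[599, 84, 171], [596, 85, 165], [599, 87, 130]]
303 [[599, 82, 170], [596, 83, 166], [596, 84, 147]]
304 [[599, 81, 172], [595, 81, 169], [595, 82, 150]]
305 [[599, 79, 169], [596, 79, 169], [596, 80, 148]]
306 [[599, 77, 172], [595, 77, 170], [595, 78, 152]]
307 [[599, 75, 171], [595, 75, 169], [595, 76, 152]]
308 [[599, 73, 171], [597, 74, 161], [595, 75, 151]]
309 [[603, 73, 149], [600, 73, 145], [598, 74, 137]]
310 [[608, 72, 126], [604, 72, 127], [599, 72, 129]]
311 [[607, 70, 128], [615, 74, 68], [601, 71, 122]]
312 [[618, 72, 72], [615, 72, 67], [601, 69, 119]]
313 [[633, 74, 0], [629, 74, -2], [601, 67, 122]]
```

```bash
python3 -c "
from h import *
print(ctrl.close_job()); print(status.observe()['t'])"
```

```text
the job is handed in; nothing more can be done
None
the job is handed in; nothing more can be done
```

I turned the carousel until the empty hook stood over the pointer and lifted the steel hanger out of the holder. I set its ring down on the hook, pushed it and the disc home to the stop, released it and backed away. The job was handed in at about 27 s.

**Final checks:**
- **Hook:** it stands within about 0.5° of the pointer. The first turn stopped 5° short, so I gripped the pin again and corrected it.
- **Hanger:** it hangs upright on the hook, about 95 mm from the axis and about 1–2 mm to the side of the hook's centre line.
- **Disc:** I could not see it directly behind the ring. The bare arm ends about 84 mm from the axis, which fits the disc's inner face when home. The push also stopped there, with the force rising from about 7 to 12 N.
- **Other parts:** the three hung hangers are still on their hooks. The loose parts were not near any contact, but I did not measure their positions again.

**One thing disagreed:** the camera images showed the fingertips about 40 mm higher than the reported tool position and the stated finger length imply. Because of that, my first grip closed above the handle pin without touching it. I corrected for the offset in every later move.

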